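Park the tumbling barrel and start its screw cap without cross-threading

ROBOT

A 6-joint arm with a two-finger parallel gripper is mounted at the origin on a cart in front of the work surface, level with it; the furniture and walls round the work are solid. World frame = base frame: x ahead of the robot, y to its left, z up, the work surface at z = 0. Lengths are in m, angles in rad, forces in N, time in s.
With the tool pointing down it reaches from about 0.35 to 0.775 m from the base axis. Payload 7.3 kg.
Tool frame: the origin (TCP) lies between the finger pads; the fingertips stand 14 mm ahead of it and the grasp point (between the pads) lies 5 mm behind it (finger_overhang is the distance from the TCP to the fingertips, in m); z points along the fingers, y is the direction in which the jaws open and shut (so a half turn about z gives the same grasp; the last joint's range is limited). The gripper opens to 92 mm and grips with 3 to 60 N. Pads are 19 mm wide; open, the fingers measure 130 mm over their backs; the gripper's body (75 mm by 190 mm) begins 47 mm behind the grasp point.
Start: joints at [-1.382, 0.342, 1.524, -0, 1.275, -0.146], TCP at [0.173, -0.496, 0.241] pointing down, gripper open.
Joint ranges: [-2.53, 2.53], [-0.77, 2.02], [0.04, 2.7], [-1, 4.14], [0.28, 2.66], [-3.11, 3.11]. Speed limits (rad/s): [2.57, 2.57, 3.14, 3.14, 3.14, 3.14].

INTERFACE

Orientations are given as a unit quaternion [x, y, z, w].
In Python, from station import get_state, camera, close_job, look_for, pinpoint, finger_overhang gives the robot as it stands.
- The arm moves only by the tool move_arm, never from a script. Its argument "commands" is one flat list of numbers, 5 for each row, row after row: the shift along the tool's x, y, z in m, then the turn about the tool's z in rad, then the finger opening in m, from 0 to 0.0918. A call has 1 to 20 rows; each row shifts and turns the commanded pose from where the row before left it, along the tool's axes as they then stand; what a row does not reach is not made up. A row lasts 1/12 s, in which the tool goes at most 41.7 mm and 7.16 degrees, less where a joint would pass 70% of its speed; a pose out of reach is approached as far as the arm can. A call with a gripper value outside its range is refused whole. The fingers move at their own pace and stop on an object; "newtons" is the grip in N (left out, the last holds). Time passes only in rows, so rows that do not move let the fingers close. It gives the time, the measured TCP pose, the force and the opening at its end, in the units of the state.
- get_state(): the state, without advancing time (a new reading comes with each control period).
- camera(name): name is "side" or "top"; returns a dict with "img" (384x512x3 uint8, red, green, blue), "depth" (384x512 float32, m along the optical axis (not along the pixel's ray), 0 where there is no reading), "fx", "fy", "cx", "cy" (pixels), "extrinsics" (4x4, takes a point from world to camera coordinates). Camera axes: x right, y down, z forward; pixel columns grow to the right and rows downward; lengths in m; the calibration is good to about 2 mm. A picture is of the moment at which its call begins.
- close_job(): hands the job in, once; it reports no verdict.
Trained networks look in a picture, given as the dict that the camera call returned (one of the last four; its "shot" number tells which), for a name from the list of things; names that differ only in an ending like _2 or _b are one class to them, and where a whole thing is asked for, a point or a joint stands for the part that bears it (a point fixed in the world has none). Each returns a list of dicts, best first, with "confidence" (0 to 1); they miss things now and then, are a little off and sometimes report something else, mostly with a low value. They report only what shows in the picture. A call takes as long as a camera call. They do not tell look-alikes from the thing itself.
- look_for(picture, thing): "uv" ([column, row] in pixels, amid what is visible of it).
- pinpoint(picture, thing): "uv" ([column, row] in pixels: a listed point, or the origin of a listed thing).
The state is a dict: "time_s": time; "q": joint angles; "joint_velocities": joint speeds; "joint_torque": joint torques, N m; "position": TCP position; "tcp_rot": TCP orientation; "ft_force": force on the tool from outside, world axes, zero at the start; "torque": the same for the moment, N m; "finger_gap": finger opening in m.
Only numpy, scipy, OpenCV 4.12 (cv2) and the standard library are available. Lean on these libraries where they do the work, as an engineer would, in place of code of your own. Each camera call takes 0.05 s, during which the arm holds its last target.

TASK

Stand the short stone that blocks the rail upright in the wooden tray, then push the tumbling barrel along its rail to the far end until the spring catch pops up behind its foot. Then close the cap, which sits loose on the threads: without lifting it off, push its bar backward (anticlockwise from above) until the cap drops into the thread, and then forward (clockwise) until it stops; do not force it forward before it has dropped. Leave the two other stones standing where they are at the ends of the rail.

Things in the scene. Friction and masses are not known exactly. Their poses are not given: they have to be found in the camera images.
- rail: Fixed dark steel base plate 136 (x) x 370 (y) x 12 mm with aluminium guides; origin: centre of its underside. The lane runs along its y, home end at +y; lane floor at z 12. Guides rise to z 26, inner faces x +-51.8, their lips' inner edges x +-45.8 mm; they hold the barrel's foot down. End stop: face at y 162.5, back at y 174.5, top at z 24 mm.
- rail_home (a point): Point on the lane floor's centre line where the barrel's foot centre lies when home (rail frame x 0, y 111, z 12 mm). Axes as the rail. Sliding the barrel on its smooth rail takes about 2 to 5 N, a few N more at the spring wedge.
- catch (a joint): Steel spring wedge 20 mm wide in the middle of the lane, 6 mm proud: ramp from y 33 to 52 mm, upright rear face at y 58 mm in the rail frame. Value in m: 0 = up, 0.006 = pressed flush by the foot sliding over it (about 2.5 N downward). It springs up when the foot has passed and then stops the barrel going back.
- barrel_foot (a point): Centre of the underside of the loose tumbling barrel (0.6 kg): steel foot 100 x 100 x 8 mm held in the lane; black round body up to 32 mm above this point, its upper half (17 to 32 mm) 94 mm in diameter; steel threaded neck up to 53 mm. Axes parallel to the rail's within 2 degrees. Starts 160 to 200 mm short of home; push the body's -y side on the centre line.
- barrel: The same barrel, frame at the same point.
- thread_stops: Three solid stops on the barrel's neck between the end of each thread and the next opening; same frame as the barrel, hidden under the cap.
- cap: Loose aluminium cap, diameter 84 with its ribs, 26 mm high (hub 31), 0.16 kg; origin: centre of its lower rim, z up; its bar lies along its x. Three inner lugs ride on the neck's three threads. At the start they rest on top of the threads: origin 48 mm above the barrel's. Dropped in: 38 mm. Screwed home: 34 mm. Turns with under 0.1 N m.
- cap_bar (a point): Centre of the steel bar through the cap: along the cap's x, diameter 10, reaching 79 mm to each side (13 mm ball ends), 25 mm above the cap's origin. The ends outside the cap's 42 mm radius are free all round and can be pushed sideways.
- cap_bar_end (a point): Point on the bar's axis 56 mm from the cap's centre on its +x side, mid free end (the other lies opposite). Angle of the cap's x from the barrel's x, anticlockwise positive: start 0.05 to 0.58 rad; drops 10 mm at 1.05 +-0.08; stop behind at about 1.13; screwed home it stops at about -0.09, as it also jams if turned forward undropped.
- jade_center (a point): Centre of the short green six-sided stone with a point at the top, about 27 x 28 mm and 75 mm tall (parallel sided up to about 50 mm), 0.09 kg, loose, standing upright in the lane between barrel and home end, base on the lane floor; the point is half-way up, z up.
- tray: Fixed open wooden tray 120 (x) x 110 (y) mm, wall 5 mm thick and 18 mm high, floor 5 mm thick; origin at the centre of its underside.
- tall_stone_center (a point): Centre (half-way up) of a loose mauve stone point 29 x 29 x 96 mm that stands on the table close beyond the rail's home end; must stay.
- dark_stone_center (a point): Centre (half-way up) of a loose black stone point 24 x 26 x 85 mm that stands on the table close behind the rail's start end; must stay.
Things that resemble listed ones, but are neither listed nor needed, are in the scene too. Leave any pink look-alike of the part that bears jade_center alone.

How it is judged:
On the way, in this order (a step that is already met when the one before it is completed fails the run):
1. the short stone stands upright in the tray, let go (x of jade_center in the frame of tray between -0.05 and 0.05 m and y of jade_center in the frame of tray between -0.045 and 0.045 m and angle between jade_center's own z axis and vertical below 0.15 rad and height (world z) of jade_center below 0.05 m and contact force between the fingers and jade below 0.05 N), for 0.2 s.
2. the barrel is home and the catch is up behind it, the cap still loose on top of the threads (y of barrel_foot in the frame of rail above 0.107 m and value of joint catch below 0.003 m and z of cap in the frame of barrel above 0.044 m), for 0.2 s.
3. the cap has been turned back until it dropped into the thread (y of barrel_foot in the frame of rail above 0.107 m and value of joint catch below 0.003 m and z of cap in the frame of barrel below 0.0405 m and x of cap_bar_end in the frame of barrel below 0.037 m), for 0.1 s.
At the end, for the whole second after the job is handed in: The stone stands upright (within 0.15 rad) inside the tray, the barrel's foot lies within 4 mm of home with the catch up behind it, and the cap is level, screwed down to within 2 mm of its lowest height and within about 0.1 rad of its stop, at rest (all of step 1 and y of barrel_foot in the frame of rail above 0.107 m and value of joint catch below 0.003 m and z of cap in the frame of barrel below 0.0358 m and x of cap_bar_end in the frame of barrel above 0.05 m and y of cap_bar_end in the frame of barrel below 0.0006 m and angle between cap_bar's own z axis and vertical below 0.08 rad and linear speed of cap below 0.02 m/s); the robot touches nothing.
It fails at once if the cap is lifted more than 8 mm above the threads (z of cap in the frame of barrel above 0.056 m).
It fails at once if the cap is forced (over 25 N on the stops) before it has dropped in (z of cap in the frame of barrel above 0.046 m and contact force between thread_stops and cap above 25 N).
It fails at once if the mauve stone is knocked over or moved more than 30 mm (angle between tall_stone_center's own z axis and vertical above 0.5 rad or distance of tall_stone_center from where it was at the start of the episode above 0.03 m).
It fails at once if the black stone is knocked over or moved more than 30 mm (angle between dark_stone_center's own z axis and vertical above 0.5 rad or distance of dark_stone_center from where it was at the start of the episode above 0.03 m).
It also fails if it takes over 72 s, if anything falls off the work surface, if the arm or the gripper's body presses on something with over 40 N, if the wrist force passes 120 N, or if a joint passes its speed limit or range.

## Working session

There is one attempt and no reset: what is moved stays moved. The work goes in short steps, Python scripts to look and compute and a tool call to move; the robot and the scene stay as the last step left them, time stands still between calls to the robot, and variables do not carry over. Pictures are saved under pics/ and viewed, and the job is handed in when it is done.

Besides the shell and the picture viewer there is one more tool, called after ">>>" by a JSON object that holds its "api" and its "payload", one argument or row to a line. move_arm: Moves the arm, as the interface text tells. Its arguments: {"type":"object","properties":{"commands":{"type":"array","items":{"type":"number"}},"newtons":{"type":"number"}},"required":["commands"]}

```bash
mkdir -p pics
cat > h.py <<'E'
import numpy as np, cv2
from station import *
def snap(name,tag):
    c=camera(name); cv2.imwrite(f'pics/{tag}.png',cv2.cvtColor(c['img'],cv2.COLOR_RGB2BGR)); return c
def w(c,uv,z=None,d=None):
    """pixel -> world, on plane z or by depth"""
    E=np.array(c['extrinsics']);R=E[:3,:3];t=E[:3,3]
    ray=np.array([(uv[0]-c['cx'])/c['fx'],(uv[1]-c['cy'])/c['fy'],1.])
    o=-R.T@t; r=R.T@ray
    if z is not None: return o+r*(z-o[2])/r[2]
    if d is None: d=c['depth'][int(round(uv[1])),int(round(uv[0]))]
    return o+r*d
def px(c,p):
    E=np.array(c['extrinsics']);q=E[:3,:3]@np.array(p)+E[:3,3]
    return np.array([c['fx']*q[0]/q[2]+c['cx'],c['fy']*q[1]/q[2]+c['cy']])
def cloud(c):
    E=np.array(c['extrinsics']);R=E[:3,:3];t=E[:3,3]
    v,u=np.mgrid[:384,:512];d=c['depth']
    P=np.stack([(u-c['cx'])/c['fx']*d,(v-c['cy'])/c['fy']*d,d],-1)
    return (P-t)@R
E
python3 - <<'E'
from h import *
np.set_printoptions(precision=4,suppress=True)
s=get_state();print(s['position'],s['tcp_rot'],s['ft_force'],s['finger_gap'],finger_overhang)
for n in('top','side'):
    c=snap(n,n+'0')
    print(n,c['shot'],c['fx'],c['cx'],c['cy']);print(np.array(c['extrinsics']))
    for t in['rail_home','barrel_foot','cap','cap_bar','cap_bar_end','jade_center','tray','tall_stone_center','dark_stone_center','rail','catch']:
        print(t,[(np.round(r['uv'],1),round(r['confidence'],2)) for r in pinpoint(c,t)[:3]])
E
```

```text
[ 0.1725 -0.4955  0.2401] [ 0.986   0.1666 -0.     -0.0007] [ 0.7971 -0.5486 -0.9566] 0.09163725186419501 0.014
top 1 471.86620940815254 251.83180231576551 184.83270932453027
[[-0.0052 -1.     -0.0046  0.0841]
 [-0.9965  0.0055 -0.083   0.4846]
 [ 0.083   0.0042 -0.9965  1.3511]
 [ 0.      0.      0.      1.    ]]
rail_home [(array([259.4, 195.7]), 0.68)]
barrel_foot [(array([328.6, 195.6]), 0.91)]
cap [(array([324.9, 196.4]), 0.64)]
cap_bar [(array([328.5, 195.9]), 0.57)]
cap_bar_end [(array([319., 178.]), 0.96)]
jade_center [(array([219.2, 171. ]), 0.57), (array([264.5, 199.8]), 0.48)]
tray [(array([153.3, 166.2]), 0.72)]
tall_stone_center [(array([224.6, 192.5]), 0.42)]
dark_stone_center [(array([377.1, 215.6]), 0.62)]
rail [(array([301.5, 197.1]), 0.85)]Traceback (most recent call last):
  File "<stdin>", line 8, in <module>
ValueError: it knows: barrel, barrel_foot, cap, cap_bar, cap_bar_end, dark_stone_center, jade_center, rail, rail_home, tall_stone_center, thread_stops, tray
```

Run:
```python
from h import *
np.set_printoptions(precision=4,suppress=True)
c=snap('side','side0')
print(c['fx'],c['cx'],c['cy']);print(np.array(c['extrinsics']))
for t in['rail_home','barrel_foot','cap','cap_bar','cap_bar_end','jade_center','tray','tall_stone_center','dark_stone_center','rail']:
        print(t,[(np.round(r['uv'],1),round(r['confidence'],2)) for r in pinpoint(c,t)[:3]])
im=cv2.imread('pics/top0.png')
cv2.imwrite('pics/top0z.png',cv2.resize(im[120:270,110:410],(800,400),interpolation=cv2.INTER_CUBIC))
```

```text
359.83167728442606 252.70189145126454 191.7316473518035
[[ 0.9982  0.0579  0.013  -0.4621]
 [ 0.0427 -0.549  -0.8347  0.092 ]
 [-0.0412  0.8338 -0.5505  0.9686]
 [ 0.      0.      0.      1.    ]]
rail_home [(array([256.4, 219.7]), 0.78), (array([250., 208.]), 0.59)]
barrel_foot [(array([244.2, 266.8]), 0.88)]
cap [(array([242.8, 253.1]), 0.57)]
cap_bar [(array([244.9, 244.5]), 0.89), (array([241.5, 266.5]), 0.18)]
cap_bar_end [(array([265.6, 233.3]), 0.88), (array([240.8, 264.8]), 0.46)]
jade_center [(array([251.3, 209.3]), 0.69), (array([275.3, 184.7]), 0.58), (array([282.1, 168.2]), 0.21)]
tray [(array([278.6, 163.6]), 0.7)]
tall_stone_center [(array([255.5, 186.1]), 0.63), (array([243.5, 252.3]), 0.31)]
dark_stone_center [(array([205.2, 308.6]), 0.58)]
rail []
```

View pics/top0z.png

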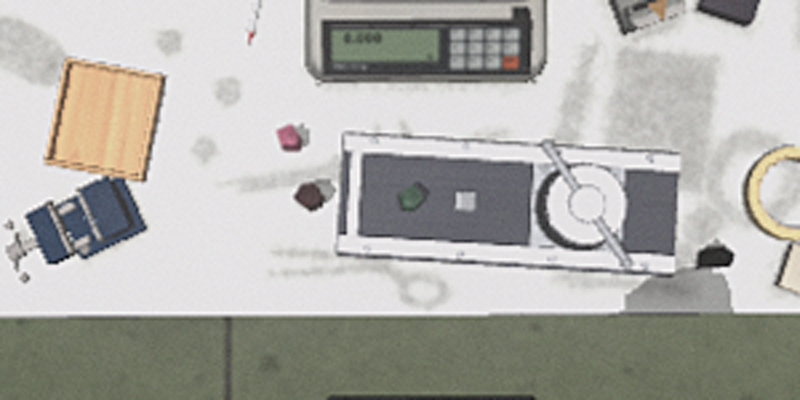

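View pics/side0.png

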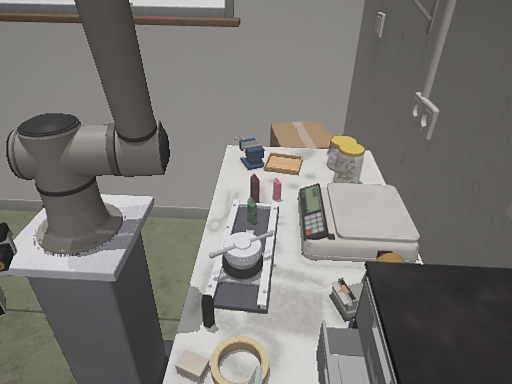

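View pics/top0.png

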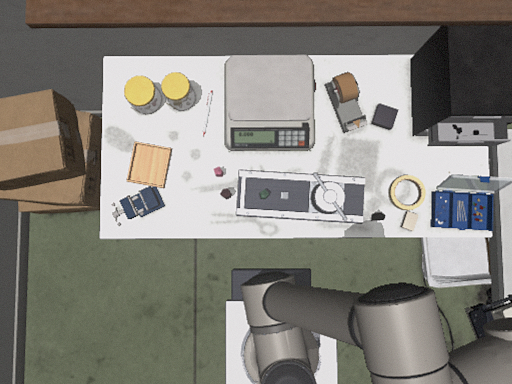

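Run:
```python
from h import *
np.set_printoptions(precision=4,suppress=True)
c=camera('top'); s=camera('side')
P=cloud(c);Q=cloud(s)
im=c['img'].astype(int)
# table check
print('table top',np.median(P[225:235,150:180,2]),'side', Q[330,190])
for nm,(u0,u1,v0,v1) in dict(jade=(255,275,185,205),mauve=(218,236,184,204),pink=(212,228,162,180),black=(368,390,205,225)).items():
    p=P[v0:v1,u0:u1].reshape(-1,3); k=p[:,2]>0.05 ; q=p[k]
    print(nm,'n',k.sum(),'max z',p[:,2].max(),'c',q.mean(0) if k.any() else None, q.min(0) if k.any() else None,q.max(0) if k.any() else None)
for t,z in [('rail_home',.012),('barrel_foot',.012),('cap',.06),('cap_bar',.085),('cap_bar_end',.085),('jade_center',.0495),('tray',0),('rail',0)]:
    for n,cc in(('top',c),('side',s)):
        for r in pinpoint(cc,t)[:2]: print(t,n,np.round(r['uv'],1),round(r['confidence'],2),w(cc,r['uv'],z=z))
i=cv2.cvtColor(c['img'],cv2.COLOR_RGB2BGR)
cv2.imwrite('pics/jz.png',cv2.resize(i[160:230,210:300],(800,622),interpolation=cv2.INTER_CUBIC)[:600])
i=cv2.cvtColor(s['img'],cv2.COLOR_RGB2BGR)
cv2.imwrite('pics/sz.png',cv2.resize(i[140:340,180:320],None,fx=4,fy=3,interpolation=cv2.INTER_CUBIC))
```

```text
table top -0.0007756491315879076 side [ 0.3566 -0.2966 -0.0024]
jade n 57 max z 1.387011504240713 c [0.4551 0.0497 0.0961] [0.3712 0.036  0.0504] [0.4693 0.0759 1.387 ]
mauve n 76 max z 1.387011504240713 c [0.4577 0.1552 0.0985] [0.3712 0.0759 0.053 ] [0.4721 0.1697 1.387 ]
pink n 52 max z 0.0736669004929215 c [0.5228 0.1782 0.062 ] [0.5137 0.1684 0.0505] [0.5366 0.189  0.0737]
black n 68 max z 1.387011504240713 c [ 0.3904 -0.2424  0.188 ] [ 0.3712 -0.2856  0.051 ] [0.4032 0.0759 1.387 ]
rail_home top [262.4 195.6] 0.97 [0.454  0.0509 0.012 ]
rail_home side [254.6 221.7] 0.69 [0.4657 0.0377 0.012 ]
barrel_foot top [329.3 196.8] 0.75 [ 0.4494 -0.1441  0.012 ]
barrel_foot side [243.6 267.8] 0.93 [ 0.4496 -0.1355  0.012 ]
barrel_foot side [251.3 206.3] 0.65 [0.4525 0.1082 0.012 ]
cap top [325.5 196.1] 0.96 [ 0.4487 -0.1258  0.06  ]
cap side [238.7 253.7] 0.68 [ 0.4391 -0.1406  0.06  ]
cap side [244.4 244.1] 0.2 [ 0.4493 -0.108   0.06  ]
cap_bar top [331.8 197.6] 0.57 [ 0.443  -0.1393  0.085 ]
cap_bar side [243.  243.3] 0.64 [ 0.4482 -0.1336  0.085 ]
cap_bar_end top [318.6 179.5] 0.9 [ 0.4934 -0.1037  0.085 ]
cap_bar_end side [263.4 236.8] 0.94 [ 0.4923 -0.1085  0.085 ]
jade_center top [265.3 194.5] 0.57 [0.4548 0.0433 0.0495]
jade_center top [215.7 170.2] 0.54 [0.525  0.1843 0.0495]
jade_center side [276.5 185.1] 0.54 [0.5228 0.1685 0.0495]
jade_center side [252.1 210.5] 0.48 [0.4585 0.0373 0.0495]
tray top [151.1 166.2] 0.93 [0.5437 0.3797 0.    ]
tray top [323.1 196.7] 0.42 [ 0.4505 -0.1278  0.    ]
tray side [280.4 169. ] 0.58 [0.5381 0.352  0.    ]
```

View pics/jz.png

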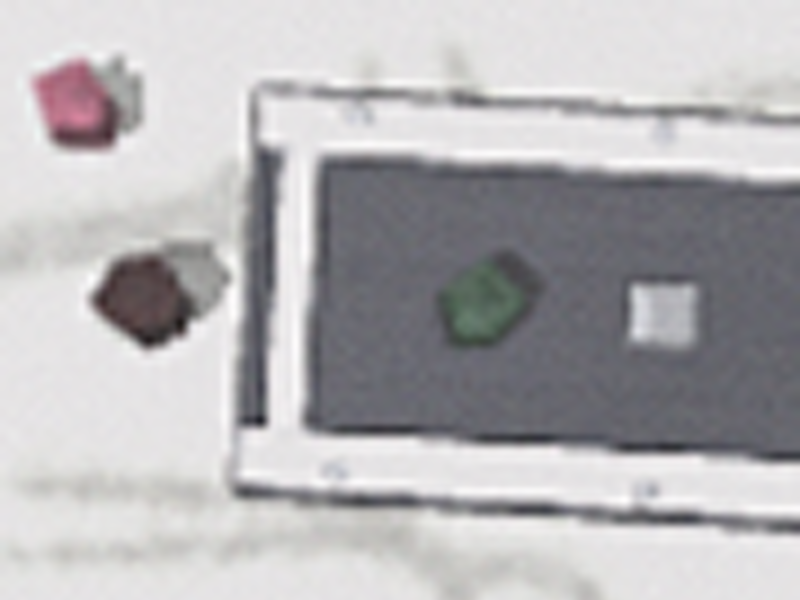

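View pics/sz.png

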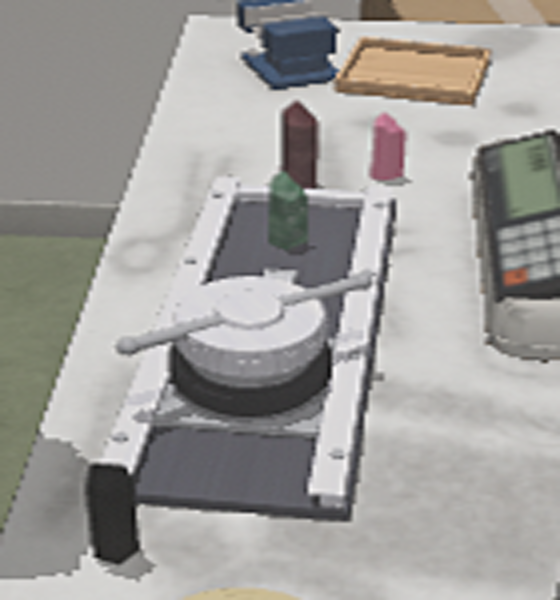

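Run:
```python
from h import *
np.set_printoptions(precision=4,suppress=True)
c=camera('top'); s=camera('side')
P=cloud(c);Q=cloud(s)
def hs(P,lo,hi,x0,x1,y0,y1): 
    return (P[...,2]>lo)&(P[...,2]<hi)&(P[...,0]>x0)&(P[...,0]<x1)&(P[...,1]>y0)&(P[...,1]<y1)
# guides tops
for n,X in(('top',P),('side',Q)):
    m=hs(X,.018,.034,.33,.56,-.27,.16)
    r=cv2.minAreaRect((X[m][:,:2]*1000).astype(np.float32));print(n,'guides',m.sum(),r,X[m][:,2].mean())
    m=hs(X,.055,.105,.33,.56,-.24,-.02); p=X[m]
    print('cap',m.sum(),cv2.minAreaRect((p[:,:2]*1000).astype(np.float32)),p[:,2].max())
    m=hs(X,.004,.03,.44,.65,.27,.5);print('tray',m.sum(),cv2.minAreaRect((X[m][:,:2]*1000).astype(np.float32)))
    for lo,hi in((.03,.1),(.05,.065),(.065,.1)):
        m=hs(X,lo,hi,.42,.5,.0,.09);print('jade',lo,m.sum(),X[m].mean(0),X[m].min(0),X[m].max(0))
    m=hs(X,.03,.12,.42,.5,.1,.22);print('mauve',m.sum(),X[m].mean(0),X[m].min(0),X[m].max(0))
    m=hs(X,.03,.12,.34,.43,-.3,-.2);print('black',m.sum(),X[m].mean(0),X[m].min(0),X[m].max(0))
    # lane floor
i=cv2.cvtColor(c['img'],cv2.COLOR_RGB2BGR); a=cv2.resize(i[182:206,252:282],None,fx=13,fy=13,interpolation=cv2.INTER_CUBIC)
i=cv2.cvtColor(s['img'],cv2.COLOR_RGB2BGR); b=cv2.resize(i[190:230,235:270],None,fx=10,fy=10,interpolation=cv2.INTER_CUBIC)
o=np.zeros((400,760,3),np.uint8);o[:a.shape[0],:a.shape[1]]=a;o[:400,400:750]=b;cv2.imwrite('pics/j2.png',o)
```

```text
top guides 1875 ((453.06292724609375, -58.1221923828125), (427.60821533203125, 129.03228759765625), 86.1075439453125) 0.02476486853416706
cap 826 ((447.7115478515625, -132.47744750976562), (137.74452209472656, 82.65989685058594), 3.353882074356079) 0.09707207820334525
tray 1361 ((544.05078125, 385.5533142089844), (229.1200714111328, 208.3591766357422), 89.5771484375)
jade 0.03 63 [0.4559 0.0495 0.069 ] [0.4454 0.0361 0.0318] [0.4699 0.0612 0.0849]
jade 0.05 6 [0.4617 0.0505 0.0602] [0.4527 0.0361 0.0537] [0.4699 0.0612 0.0642]
jade 0.065 50 [0.4561 0.049  0.0742] [0.4459 0.0389 0.065 ] [0.469  0.0587 0.0849]
mauve 82 [0.4586 0.155  0.0773] [0.4461 0.1042 0.03  ] [0.4723 0.1701 0.0972]
black 81 [ 0.392  -0.2716  0.0651] [ 0.3811 -0.2857  0.031 ] [ 0.4037 -0.2244  0.087 ]
side guides 2012 ((451.60943603515625, -46.05030822753906), (398.4145202636719, 128.76333618164062), 86.16758728027344) 0.02489592014572082
cap 1189 ((445.7947998046875, -136.62977600097656), (135.52159118652344, 83.08462524414062), 62.6409912109375) 0.0932271779063965
tray 632 ((527.5013427734375, 384.41961669921875), (118.03065490722656, 159.20152282714844), 79.89372253417969)
jade 0.03 167 [0.4557 0.04   0.057 ] [0.4442 0.0319 0.0302] [0.4688 0.054  0.0844]
jade 0.05 49 [0.4571 0.0387 0.0573] [0.4445 0.032  0.0503] [0.4686 0.046  0.065 ]
jade 0.065 60 [0.454  0.0428 0.0733] [0.4442 0.033  0.0652] [0.4682 0.054  0.0844]
mauve 173 [0.4576 0.1466 0.0621] [0.4451 0.1387 0.0304] [0.4717 0.1606 0.0932]
black 261 [ 0.3917 -0.2846  0.0592] [ 0.3801 -0.2911  0.0304] [ 0.4021 -0.212   0.0847]
```

View pics/j2.png

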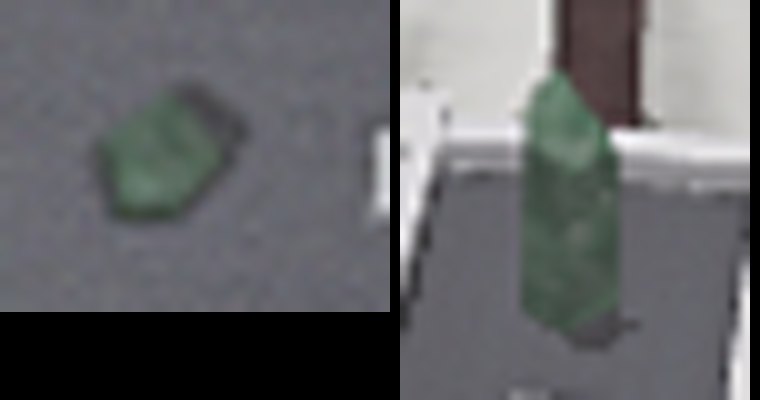

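Run:
```python
from h import *
np.set_printoptions(precision=4,suppress=True)
c=camera('top'); s=camera('side')
P=cloud(c);Q=cloud(s)
cs=np.array([(135.1,141.75),(171.9,147.4),(165.1,187.9),(126.9,181.1)])
W=np.array([w(c,u,z=.018) for u in cs]);print('tray',W,W.mean(0))
d=W[0]-W[3]+W[1]-W[2];print('yaw',np.degrees(np.arctan2(d[1],d[0])))
i=c['img'];
st=P[185:225,110:165];m=st[...,2]>.015;print('stapler',st[m].min(0),st[m].max(0));m=st[...,2]>.04;print(st[m].min(0),st[m].max(0))
print('box',[ (u,np.round(P[165,u],3)) for u in (60,80,90,95,98,100,105)])
for y in (-.05,0,.05): 
    for n,X in(('top',P),('side',Q)):
        pass
# tray wall in side cam
cs=np.array([(345/4+180,140),(0,0)])
# rail: guides z 26 tight
zo=lambda a,b:(110+a/2.6667,120+b/2.6667)
R=[w(c,zo(*p),z=.026) for p in((345,132),(337,253),(680,152),(673,272))];print(np.array(R),np.mean(R,0))
m=(P[...,2]>.021)&(P[...,2]<.031)&(P[...,0]>.36)&(P[...,0]<.54)&(P[...,1]>-.08)&(P[...,1]<.10)
p=P[m]; 
for lo,hi in((.36,.43),(.48,.54)):
    q=p[(p[:,0]>lo)&(p[:,0]<hi)]
    ys=np.arange(-.06,.09,.015);
    print([ (round(y,3),np.round([q[abs(q[:,1]-y)<.008][:,0].min(),q[abs(q[:,1]-y)<.008][:,0].max()],4)) for y in ys[::3]])
m=hs=(P[...,2]>.08)&(P[...,2]<.1)&(P[...,0]>.33)&(P[...,0]<.56)&(P[...,1]>-.25)&(P[...,1]<-.02)
print('bar/hub',P[m].mean(0),m.sum())
q=P[m][:,:2];ctr=np.array([.449,-.133]);far=q[np.linalg.norm(q-ctr,axis=1)>.045]
for sgn in(1,-1):
    f=far[(far[:,0]-ctr[0])*sgn>0];print(sgn,len(f),f.mean(0),f.min(0),f.max(0))
r=cv2.fitLine(far.astype(np.float32),cv2.DIST_L2,0,.01,.01).ravel();print(r)
m=(P[...,2]>.068)&(P[...,2]<.1)&(P[...,0]>.33)&(P[...,0]<.56)&(P[...,1]>-.25)&(P[...,1]<-.02)&(np.linalg.norm(P[...,:2]-ctr,axis=-1)<.046)
print('cap circle',cv2.minEnclosingCircle(P[m][:,:2].astype(np.float32)),P[m].mean(0))
m=(Q[...,2]>.082)&(Q[...,2]<.1)&(Q[...,0]>.33)&(Q[...,0]<.56)&(Q[...,1]>-.25)&(Q[...,1]<-.02)
q=Q[m][:,:2];print(cv2.fitLine(q.astype(np.float32),cv2.DIST_L2,0,.01,.01).ravel())
```

```text
tray [[0.6141 0.4237 0.018 ]
 [0.5967 0.3154 0.018 ]
 [0.4776 0.3342 0.018 ]
 [0.4981 0.4459 0.018 ]] [0.5466 0.3798 0.018 ]
yaw -9.879509942197261
stapler [0.3712 0.0759 0.015 ] [0.4864 0.4881 1.387 ]
[0.3712 0.0759 0.04  ] [0.4797 0.4792 1.387 ]
box [(60, array([ 0.56 ,  0.685, -0.085])), (80, array([ 0.577,  0.674, -0.223])), (90, array([ 0.59 ,  0.674, -0.323])), (95, array([ 0.595,  0.671, -0.367])), (98, array([ 0.6  ,  0.673, -0.407])), (100, array([ 0.603,  0.673, -0.43 ])), (105, array([0.548, 0.516, 0.002]))]
[[ 0.5294  0.1175  0.026 ]
 [ 0.398   0.1265  0.026 ]
 [ 0.5055 -0.2462  0.026 ]
 [ 0.3756 -0.2354  0.026 ]] [ 0.4521 -0.0594  0.026 ]
[(np.float64(-0.06), array([0.388 , 0.4053])), (np.float64(-0.015), array([0.3911, 0.4085])), (np.float64(0.03), array([0.3943, 0.4116])), (np.float64(0.075), array([0.3973, 0.4147]))]
[(np.float64(-0.06), array([0.5005, 0.5158])), (np.float64(-0.015), array([0.5034, 0.5188])), (np.float64(0.03), array([0.5045, 0.5219])), (np.float64(0.075), array([0.5077, 0.5251]))]
bar/hub [ 0.4475 -0.1321  0.0868] 776
1 44 [ 0.4999 -0.0982] [ 0.4861 -0.1099] [ 0.5143 -0.0876]
-1 47 [ 0.3956 -0.1662] [ 0.3812 -0.1769] [ 0.4114 -0.154 ]
[ 0.8375  0.5464  0.446  -0.1333]
cap circle ((0.44743606448173523, -0.1310492753982544), 0.04566938057541847) [ 0.4471 -0.1311  0.0861]
[ 0.833   0.5533  0.4455 -0.1398]
```

>>> {"api": "move_arm", "payload": {
  "commands": [0,0,0,-0.1167,0.0918,0,0,0,-0.1167,0.0918,0,0,0,-0.1167,0.0918,0,0,0,-0.1167,0.0918,0,0,0,-0.1167,0.0918,0,0,0,-0.1167,0.0918,0,0,0,-0.1167,0.0918,0,0,0,-0.1167,0.0918,0,0,0,-0.1167,0.0918,0,0,0,-0.1167,0.0918,0,0,0,0,0.0918]
}}

```text
time_s: 3.12
position: [0.1725, -0.4959, 0.2407]
tcp_rot: [0.73, 0.684, -0.0, 0.0]
ft_force: [-0.3, 0.3, -0.0]
finger_gap: 0.0919
```

```bash
cat >> h.py <<'E'
def st():
    s=get_state();x,y,z,q=s['tcp_rot']
    h=np.arctan2(2*(x*y+z*q),1-2*(y*y+z*z))
    return s,h
def go(target,hd=None):
    "rows total needed in present tool axes after turning to heading hd"
    s,h=st(); p=np.array(s['position']); d=np.array(target)-p
    H=h if hd is None else hd
    print('t',round(s['time_s'],2),'pos',np.round(p,4),'head',round(np.degrees(h),2),'gap',round(s['finger_gap'],4),'F',np.round(s['ft_force'],1),'q',np.round(s['q'],2))
    print('shift',np.round([d[0]*np.cos(H)+d[1]*np.sin(H), d[0]*np.sin(H)-d[1]*np.cos(H), -d[2]],4),'turn',0 if hd is None else round(h-hd,4))
E
python3 - <<'E'
from h import *
go([.4565,.0465,.15])
c=camera('top');P=cloud(c)
for x0 in np.arange(.40,.50,.01):
    m=(abs(P[...,0]-x0)<.005)&(P[...,1]>.33)&(P[...,1]<.44)&(P[...,2]<.3);print(round(x0,2),P[m][:,2].max().round(3),end=' ')
E
```

```text
t 3.12 pos [ 0.1725 -0.4959  0.2407] head 86.28 gap 0.0919 F [-0.3  0.3 -0. ] q [-1.38  0.34  1.52 -0.    1.28 -1.32]
shift [0.5596 0.2482 0.0907] turn 0
0.4 0.074 0.41 0.075 0.42 0.075 0.43 0.076 0.44 0.075 0.45 0.076 0.46 0.076 0.47 0.078 0.48 0.079 0.49 0.023
```

>>> {"api": "move_arm", "payload": {
  "commands": [0.028,0.0124,0.0025,0,0.0918,0.028,0.0124,0.0025,0,0.0918,0.028,0.0124,0.0025,0,0.0918,0.028,0.0124,0.0025,0,0.0918,0.028,0.0124,0.0025,0,0.0918,0.028,0.0124,0.0025,0,0.0918,0.028,0.0124,0.0025,0,0.0918,0.028,0.0124,0.0025,0,0.0918,0.028,0.0124,0.0025,0,0.0918,0.028,0.0124,0.0025,0,0.0918,0.028,0.0124,0.0025,0,0.0918,0.028,0.0124,0.0025,0,0.0918,0.028,0.0124,0.0025,0,0.0918,0.028,0.0124,0.0025,0,0.0918,0.028,0.0124,0.0025,0,0.0918,0.028,0.0124,0.0025,0,0.0918,0.028,0.0124,0.0025,0,0.0918,0.028,0.0124,0.0025,0,0.0918,0.028,0.0124,0.0025,0,0.0918,0.028,0.0124,0.0025,0,0.0918]
}}

```text
time_s: 4.83
position: [0.4591, 0.0473, 0.1907]
tcp_rot: [0.732, 0.681, 0.0, 0.0]
ft_force: [0.3, -0.9, 0.3]
finger_gap: 0.0917
```

Run:
```python
from h import *
go([.4565,.0465,.044])
c=snap('side','s1')
i=cv2.imread('pics/s1.png');cv2.imwrite('pics/s1z.png',cv2.resize(i[120:300,180:340],None,fx=4,fy=3,interpolation=cv2.INTER_CUBIC))
```

```text
t 4.83 pos [0.4591 0.0473 0.1907] head 85.81 gap 0.0917 F [ 0.3 -0.9  0.3] q [-0.06  0.28  1.77 -0.    1.1   0.01]
shift [-0.001  -0.0025  0.1467] turn 0
```

View pics/s1z.png

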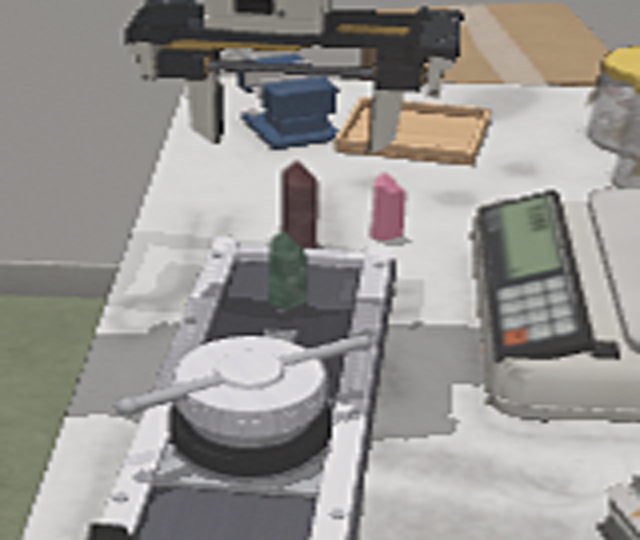

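>>> {"api": "move_arm", "payload": {
  "commands": [0,-0.001,0.016,0,0.0918,0,-0.001,0.016,0,0.0918,-0.001,-0.0005,0.016,0,0.0918,0,0,0.016,0,0.0918,0,0,0.016,0,0.0918,0,0,0.016,0,0.0918,0,0,0.016,0,0.0918,0,0,0.016,0,0.0918,0,0,0.012,0,0.0918,0,0,0.0067,0,0.0918,0,0,0,0,0.07,0,0,0,0,0.05,0,0,0,0,0.035],
  "newtons": 12
}}

```text
time_s: 5.97
position: [0.4565, 0.0448, 0.0447]
tcp_rot: [0.731, 0.682, 0.0, 0.001]
ft_force: [0.0, -0.8, -0.3]
finger_gap: 0.0763
```

Run:
```python
from h import *
go([.4565,.0465,.044])
c=snap('side','s2');t=snap('top','t2')
i=cv2.imread('pics/s2.png');i2=cv2.imread('pics/t2.png')
cv2.imwrite('pics/s2z.png',np.hstack([cv2.resize(i[170:250,210:300],(400,400),interpolation=cv2.INTER_CUBIC),cv2.resize(i2[160:230,225:295],(400,400),interpolation=cv2.INTER_CUBIC)]))
```

```text
t 5.97 pos [0.4565 0.0448 0.0447] head 85.99 gap 0.0763 F [ 0.  -0.8 -0.3] q [-0.07  0.5   1.94 -0.    0.7   0.  ]
shift [ 0.0017 -0.0002  0.0007] turn 0
```

View pics/s2z.png

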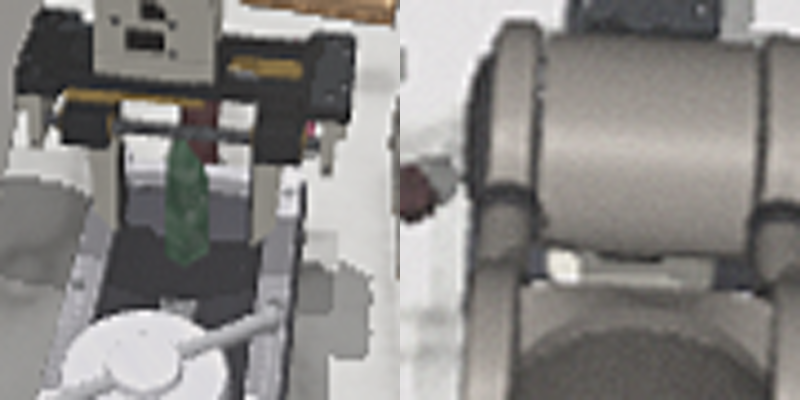

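>>> {"api": "move_arm", "payload": {
  "commands": [0.0008,0,0,0,0.035,0,0,0,0,0.033,0,0,0,0,0.03,0,0,0,0,0.025,0,0,0,0,0.02,0,0,0,0,0.015,0,0,0,0,0.015,0,0,0,0,0.015,0,0,0,0,0.015],
  "newtons": 12
}}

```text
time_s: 6.82
position: [0.456, 0.0456, 0.044]
tcp_rot: [0.731, 0.682, -0.0, 0.0]
ft_force: [0.5, -0.7, 0.4]
finger_gap: 0.0256
```

Run:
```python
from h import *
go([.4565,.0465,.044])
c=snap('side','s3')
i=cv2.imread('pics/s3.png')
cv2.imwrite('pics/s3z.png',cv2.resize(i[170:250,210:300],(600,533),interpolation=cv2.INTER_CUBIC))
```

```text
t 6.82 pos [0.456  0.0456 0.044 ] head 86.04 gap 0.0256 F [ 0.5 -0.7  0.4] q [-0.07  0.5   1.94 -0.    0.7   0.  ]
shift [0.0009 0.0004 0.    ] turn 0
```

View pics/s3z.png

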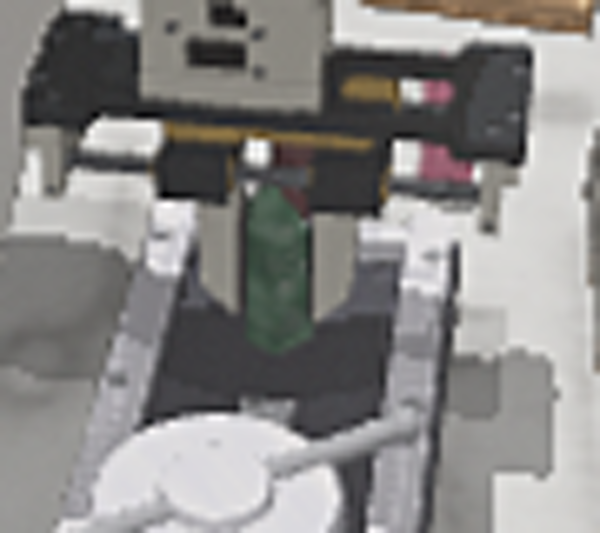

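>>> {"api": "move_arm", "payload": {
  "commands": [0,0,-0.005,0,0.015,0,0,-0.01,0,0.015,0,0,-0.016,0,0.015,0,0,-0.016,0,0.015,0,0,-0.016,0,0.015,0,0,-0.016,0,0.015,0,0,-0.016,0,0.015,0,0,-0.016,0,0.015,0,0,-0.013,0,0.015,0,0,-0.006,0,0.015,0,0,0,0,0.015],
  "newtons": 15
}}

```text
time_s: 7.78
position: [0.4567, 0.0456, 0.1753]
tcp_rot: [0.731, 0.682, 0.001, 0.001]
ft_force: [-0.8, 0.2, -0.4]
finger_gap: 0.0252
```

Run:
```python
from h import *
go([.555,.380,.0365])
c=snap('side','s4')
i=cv2.imread('pics/s4.png')
cv2.imwrite('pics/s4z.png',cv2.resize(i[120:250,180:310],(600,600),interpolation=cv2.INTER_CUBIC))
```

```text
t 7.78 pos [0.4567 0.0456 0.1753] head 86.05 gap 0.0252 F [-0.8  0.2 -0.4] q [-0.07  0.29  1.8  -0.    1.05  0.  ]
shift [0.3404 0.075  0.1388] turn 0
```

View pics/s4z.png

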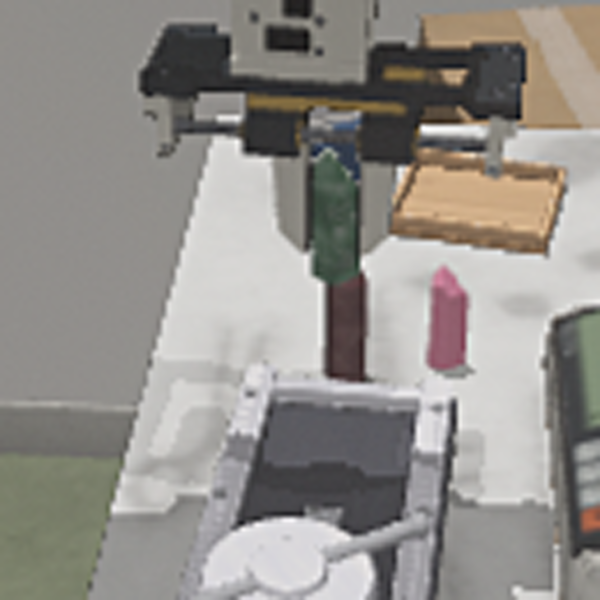

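>>> {"api": "move_arm", "payload": {
  "commands": [0.01,0.002,0,0,0.015,0.02,0.005,0,0,0.015,0.024,0.005,0,0,0.015,0.024,0.005,0,0,0.015,0.024,0.005,0,0,0.015,0.024,0.005,0,0,0.015,0.024,0.005,0,0,0.015,0.024,0.005,0,0,0.015,0.024,0.005,0,0,0.015,0.024,0.005,0,0,0.015,0.024,0.005,0,0,0.015,0.024,0.006,0,0,0.015,0.024,0.006,0,0,0.015,0.024,0.006,0.005,0,0.015,0.015,0.004,0.01,0,0.015,0.007,0.001,0.015,0,0.015,0,0,0.02,0,0.015,0,0,0.02,0,0.015,0,0,0.015,0,0.015,0,0,0,0,0.015]
}}

```text
time_s: 9.5
position: [0.5512, 0.3782, 0.083]
tcp_rot: [0.731, 0.682, -0.005, -0.001]
ft_force: [0.1, -1.0, -0.6]
finger_gap: 0.0255
```

Run:
```python
from h import *
go([.555,.380,.038])
c=snap('side','s5')
i=cv2.imread('pics/s5.png')
cv2.imwrite('pics/s5z.png',cv2.resize(i[100:200,220:340],(720,600),interpolation=cv2.INTER_CUBIC))
```

```text
t 9.5 pos [0.5512 0.3782 0.083 ] head 86.04 gap 0.0255 F [ 0.1 -1.  -0.6] q [ 0.49  0.75  1.27 -0.    1.13  0.56]
shift [0.002  0.0037 0.045 ] turn 0
```

View pics/s5z.png

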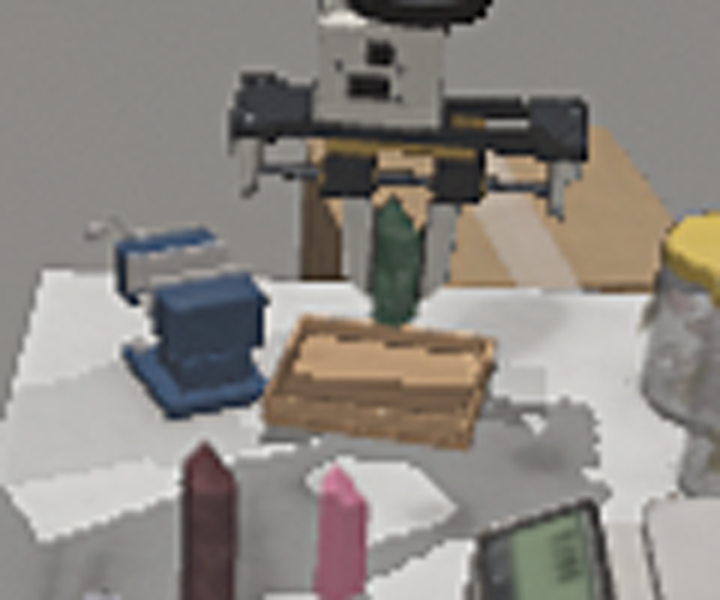

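>>> {"api": "move_arm", "payload": {
  "commands": [0.001,0.002,0.012,0,0.015,0.001,0.002,0.012,0,0.015,0,0,0.01,0,0.015,0,0,0.005,0,0.015,0,0,0.003,0,0.015,0,0,0.0015,0,0.015,0,0,0,0,0.015,0,0,0,0,0.015]
}}

```text
time_s: 10.22
position: [0.5587, 0.3815, 0.0459]
tcp_rot: [0.731, 0.682, 0.0, 0.0]
ft_force: [0.5, 0.1, -0.1]
finger_gap: 0.0256
```

>>> {"api": "move_arm", "payload": {
  "commands": [0,0,0.004,0,0.015,0,0,0.002,0,0.015,0,0,0.0015,0,0.015,0,0,0,0,0.015,0,0,0,0,0.015]
}}

```text
time_s: 10.63
position: [0.5584, 0.3814, 0.0378]
tcp_rot: [0.731, 0.682, -0.0, 0.0]
ft_force: [0.4, 0.1, -0.7]
finger_gap: 0.0256
```

>>> {"api": "move_arm", "payload": {
  "commands": [0,0,0.0007,0,0.015,0,0,0.0005,0,0.015,0,0,0,0,0.015,0,0,0,0,0.015]
}}

```text
time_s: 10.97
position: [0.5586, 0.3815, 0.0371]
tcp_rot: [0.731, 0.682, 0.0, 0.0]
ft_force: [-1.6, -0.2, 1.2]
finger_gap: 0.0257
```

Run:
```python
from h import *
go([.555,.380,.037])
c=snap('side','s6')
i=cv2.imread('pics/s6.png')
cv2.imwrite('pics/s6z.png',cv2.resize(i[100:200,220:340],(720,600),interpolation=cv2.INTER_CUBIC))
```

```text
t 10.97 pos [0.5586 0.3815 0.0371] head 86.05 gap 0.0257 F [-1.6 -0.2  1.2] q [ 0.49  0.81  1.29 -0.    1.05  0.56]
shift [-0.0017 -0.0035  0.0001] turn 0
```

View pics/s6z.png

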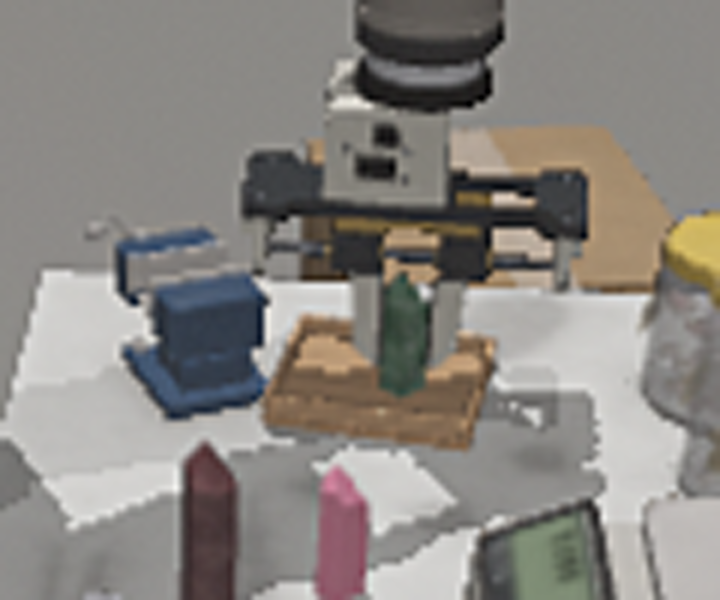

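>>> {"api": "move_arm", "payload": {
  "commands": [0,0,0.0003,0,0.027,0,0,0,0,0.03,0,0,0,0,0.034,0,0,0,0,0.04,0,0,0,0,0.046,0,0,0,0,0.05,0,0,0,0,0.05,0,0,0,0,0.05]
}}

```text
time_s: 11.68
position: [0.5584, 0.3814, 0.0364]
tcp_rot: [0.731, 0.682, -0.0, 0.0]
ft_force: [-0.2, -0.0, -0.4]
finger_gap: 0.0499
```

Run:
```python
from h import *
go([.555,.380,.037])
c=snap('side','s7')
i=cv2.imread('pics/s7.png')
cv2.imwrite('pics/s7z.png',cv2.resize(i[100:200,220:340],(720,600),interpolation=cv2.INTER_CUBIC))
```

```text
t 11.68 pos [0.5584 0.3814 0.0364] head 86.05 gap 0.0499 F [-0.2 -0.  -0.4] q [ 0.49  0.81  1.29 -0.    1.04  0.56]
shift [-0.0016 -0.0033 -0.0006] turn 0
```

View pics/s7z.png

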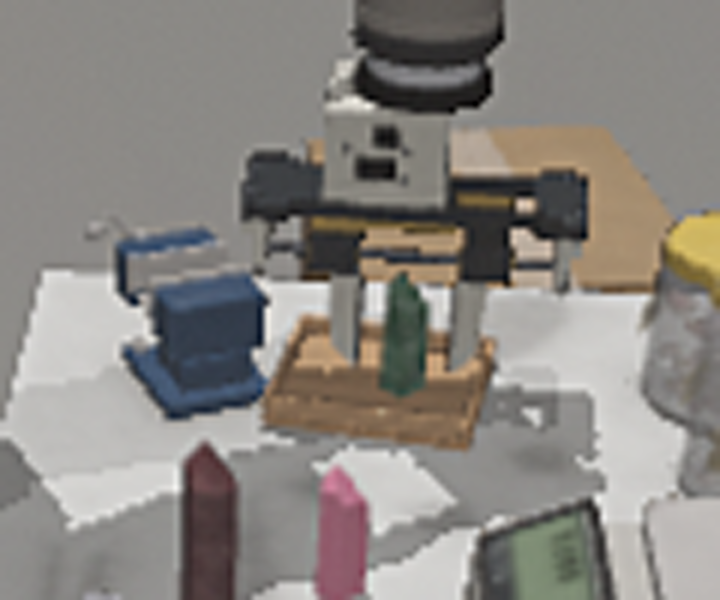

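>>> {"api": "move_arm", "payload": {
  "commands": [0,0,-0.006,0,0.05,0,0,-0.012,0,0.05,0,0,-0.02,0,0.05,0,0,-0.025,0,0.05,0,0,-0.025,0,0.04,0,0,-0.025,0,0.03,0,0,-0.02,0,0.02,0,0,-0.005,0,0,-0.015,0,0,0,0,-0.015,0,0,0,0,-0.015,0,0,0,0]
}}

```text
time_s: 12.65
position: [0.5549, 0.3361, 0.1743]
tcp_rot: [0.731, 0.683, -0.0, 0.0]
ft_force: [0.5, 0.1, -0.9]
finger_gap: 0.0081
```

Run:
```python
from h import *
go([.4412,-.219,.12],np.radians(86.1))
c=snap('side','s8');t=snap('top','t8')
i=cv2.imread('pics/s8.png');i2=cv2.imread('pics/t8.png')
cv2.imwrite('pics/s8z.png',np.hstack([cv2.resize(i[100:200,220:340],(450,400),interpolation=cv2.INTER_CUBIC),cv2.resize(i2[120:220,110:190],(320,400),interpolation=cv2.INTER_CUBIC)]))
```

```text
t 12.65 pos [0.5549 0.3361 0.1743] head 86.08 gap 0.0081 F [ 0.5  0.1 -0.9] q [ 0.43  0.62  1.25 -0.    1.27  0.5 ]
shift [-0.5615 -0.0756  0.0543] turn -0.0003
```

View pics/s8z.png

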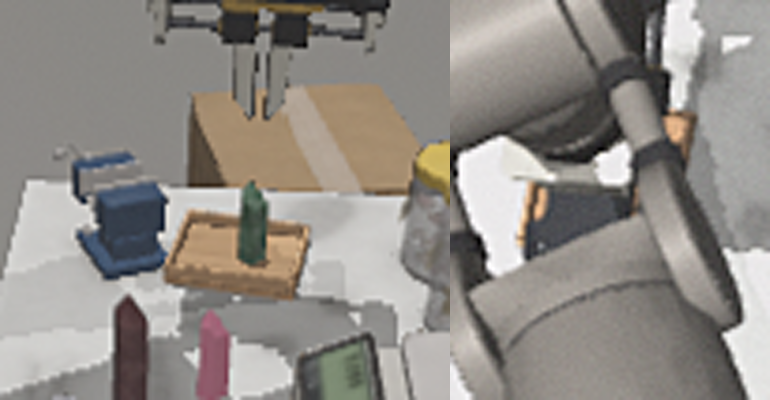

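>>> {"api": "move_arm", "payload": {
  "commands": [-0.028,-0.0038,0,0,0,-0.028,-0.0038,0,0,0,-0.028,-0.0038,0,0,0,-0.028,-0.0038,0,0,0,-0.028,-0.0038,0,0,0,-0.028,-0.0038,0,0,0,-0.028,-0.0038,0,0,0,-0.028,-0.0038,0,0,0,-0.028,-0.0038,0,0,0,-0.028,-0.0038,0,0,0,-0.028,-0.0038,0,0,0,-0.028,-0.0038,0,0,0,-0.028,-0.0038,0,0,0,-0.028,-0.0038,0,0,0,-0.028,-0.0038,0,0,0,-0.028,-0.0038,0,0,0,-0.028,-0.0038,0,0,0,-0.028,-0.0038,0,0,0,-0.028,-0.0038,0,0,0,-0.028,-0.0038,0,0,0]
}}

```text
time_s: 14.42
position: [0.441, -0.2179, 0.1746]
tcp_rot: [0.731, 0.682, 0.0, 0.0]
ft_force: [0.4, -0.7, -1.2]
finger_gap: -0.0002
```

>>> {"api": "move_arm", "payload": {
  "commands": [0,0,0.01,0,0,0,0,0.02,0,0,0,0,0.02,0,0]
}}

```text
time_s: 14.67
position: [0.4417, -0.2176, 0.1244]
tcp_rot: [0.732, 0.682, 0.0, 0.001]
ft_force: [-0.3, 0.0, 0.3]
finger_gap: 0.0001
```

Run:
```python
from h import *
go([.4412,-.219,.047],np.radians(86.1))
c=snap('side','s9')
i=cv2.imread('pics/s9.png')
cv2.imwrite('pics/s9z.png',cv2.resize(i[150:340,160:330],(680,600),interpolation=cv2.INTER_CUBIC))
for t in ('barrel_foot','cap_bar_end','cap_bar'):
  print(t,[(np.round(r['uv'],1),round(r['confidence'],2)) for r in pinpoint(c,t)[:3]])
```

```text
t 14.67 pos [ 0.4417 -0.2176  0.1244] head 85.97 gap 0.0001 F [-0.3  0.   0.3] q [-0.61  0.41  1.78  0.    0.95 -0.54]
shift [-0.0014 -0.0004  0.0774] turn -0.0023
barrel_foot [(array([241.2, 265.4]), 0.76)]
cap_bar_end [(array([266.4, 236.5]), 0.98)]
cap_bar [(array([241.8, 247.1]), 0.76)]
```

View pics/s9z.png

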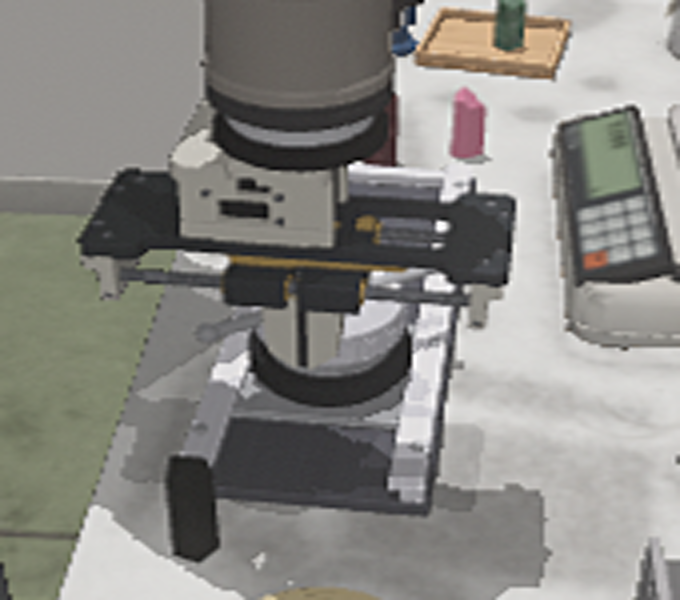

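>>> {"api": "move_arm", "payload": {
  "commands": [0,0,0.02,0,0,0,0,0.02,0,0,0,0,0.018,0,0,0,0,0.012,0,0,0,0,0.006,0,0,0,0,0.0015,0,0,0.004,0,0,0,0,0.004,0,0,0,0,0.003,0,0,0,0,0.002,0,0,0,0]
}}

```text
time_s: 15.7
position: [0.4422, -0.2036, 0.0478]
tcp_rot: [0.731, 0.682, 0.0, 0.001]
ft_force: [0.4, 0.2, -0.7]
finger_gap: 0.0001
```

>>> {"api": "move_arm", "payload": {
  "commands": [0.003,0,0,0,0,0.003,0,0,0,0,0.003,0,0,0,0,0.003,0,0,0,0,0.004,0,0,0,0,0.005,0,0,0,0,0.006,0,0,0,0,0.006,0,0,0,0,0.006,0,0,0,0,0.006,0,0,0,0,0.006,0,0,0,0,0.006,0,0,0,0]
}}

```text
time_s: 16.7
position: [0.4458, -0.1464, 0.047]
tcp_rot: [0.731, 0.682, -0.0, 0.0]
ft_force: [0.1, -1.1, 1.5]
finger_gap: 0.0004
```

Run:
```python
from h import *
go([.4558,-.0045,.047],np.radians(86.1))
c=snap('side','s10')
i=cv2.imread('pics/s10.png')
cv2.imwrite('pics/s10z.png',cv2.resize(i[150:340,160:330],(680,600),interpolation=cv2.INTER_CUBIC))
```

```text
t 16.7 pos [ 0.4458 -0.1464  0.047 ] head 86.06 gap 0.0004 F [ 0.1 -1.1  1.5] q [-0.48  0.51  1.91 -0.    0.73 -0.41]
shift [0.1423 0.0004 0.    ] turn -0.0008
```

View pics/s10z.png

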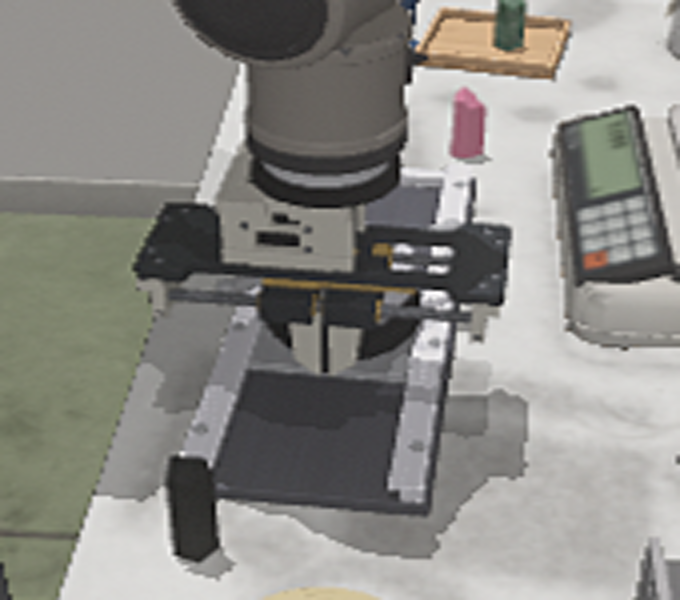

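>>> {"api": "move_arm", "payload": {
  "commands": [0.003,0,0,0,0,0.005,0,0,0,0,0.006,0,0,0,0,0.006,0,0,0,0,0.006,0,0,0,0,0.006,0,0,0,0,0.006,0,0,0,0,0.006,0,0,0,0,0.006,0,0,0,0,0.006,0,0,0,0,0.006,0,0,0,0,0.006,0,0,0,0,0.006,0,0,0,0,0.006,0,0,0,0,0.006,0,0,0,0,0.006,0,0,0,0,0.006,0,0,0,0,0.006,0,0,0,0,0.006,0,0,0,0,0.005,0,0,0,0]
}}

```text
time_s: 18.42
position: [0.4536, -0.0317, 0.047]
tcp_rot: [0.731, 0.682, -0.0, -0.0]
ft_force: [-0.3, -1.6, -0.9]
finger_gap: 0.0003
```

Run:
```python
from h import *
go([.4558,-.0045,.047],np.radians(86.1))
c=snap('side','s11');t=camera('top')
i=cv2.imread('pics/s11.png')
cv2.imwrite('pics/s11z.png',cv2.resize(i[130:300,180:340],(640,600),interpolation=cv2.INTER_CUBIC))
```

```text
t 18.42 pos [ 0.4536 -0.0317  0.047 ] head 86.05 gap 0.0003 F [-0.3 -1.6 -0.9] q [-0.24  0.49  1.95 -0.    0.71 -0.17]
shift [ 0.0273  0.0003 -0.    ] turn -0.0008
```

View pics/s11z.png

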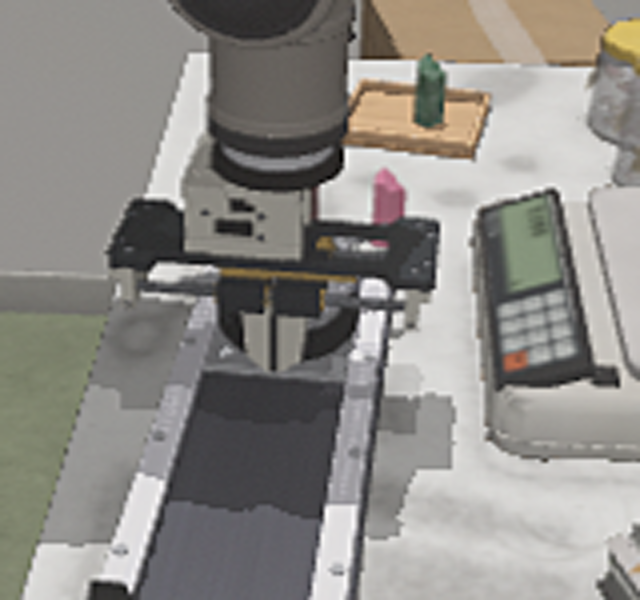

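>>> {"api": "move_arm", "payload": {
  "commands": [0.003,0,0,0,0,0.003,0,0,0,0,0.003,0,0,0,0,0.003,0,0,0,0,0.003,0,0,0,0,0.002,0,0,0,0,0.002,0,0,0,0,0.001,0,0,0,0,0.001,0,0,0,0]
}}

```text
time_s: 19.27
position: [0.4551, -0.0113, 0.047]
tcp_rot: [0.731, 0.682, -0.0, 0.0]
ft_force: [-0.9, -1.6, 0.1]
finger_gap: 0.0005
```

>>> {"api": "move_arm", "payload": {
  "commands": [0.001,0,0,0,0,0.001,0,0,0,0]
}}

```text
time_s: 19.43
position: [0.4553, -0.0094, 0.047]
tcp_rot: [0.731, 0.682, -0.0, 0.0]
ft_force: [-0.5, -1.8, 1.9]
finger_gap: 0.0004
```

>>> {"api": "move_arm", "payload": {
  "commands": [0.001,0,0,0,0,0.001,0,0,0,0]
}}

```text
time_s: 19.6
position: [0.4554, -0.0074, 0.047]
tcp_rot: [0.731, 0.682, -0.0, 0.0]
ft_force: [0.4, -2.0, -0.4]
finger_gap: 0.0008
```

>>> {"api": "move_arm", "payload": {
  "commands": [0.001,0,0,0,0,0.001,0,0,0,0]
}}

```text
time_s: 19.77
position: [0.4556, -0.0055, 0.047]
tcp_rot: [0.731, 0.682, 0.0, 0.0]
ft_force: [0.7, -4.1, -1.1]
finger_gap: 0.001
```

>>> {"api": "move_arm", "payload": {
  "commands": [0.001,0,0,0,0,0.0005,0,0,0,0]
}}

```text
time_s: 19.93
position: [0.456, -0.0048, 0.0471]
tcp_rot: [0.731, 0.683, -0.0, 0.001]
ft_force: [0.1, -10.5, -1.0]
finger_gap: 0.0007
```

>>> {"api": "move_arm", "payload": {
  "commands": [0.001,0,0,0,0,0.0005,0,0,0,0]
}}

```text
time_s: 20.1
position: [0.456, -0.0046, 0.0471]
tcp_rot: [0.73, 0.683, -0.001, 0.002]
ft_force: [-1.4, -19.9, 0.4]
finger_gap: 0.0005
```

Run:
```python
from h import *
go([.4558,-.0045,.047],np.radians(86.1))
c=snap('side','s12')
i=cv2.imread('pics/s12.png')
cv2.imwrite('pics/s12z.png',cv2.resize(i[170:260,200:300],(660,600),interpolation=cv2.INTER_CUBIC))
```

```text
t 20.1 pos [ 0.456  -0.0046  0.0471] head 86.14 gap 0.0005 F [ -1.4 -19.9   0.4] q [-0.18  0.49  1.94 -0.01  0.71 -0.1 ]
shift [ 0.0001 -0.0002  0.0001] turn 0.0008
```

View pics/s12z.png

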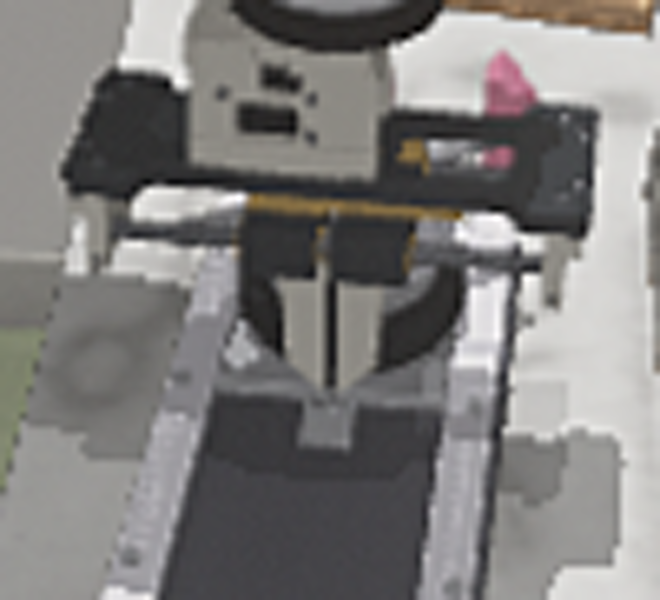

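>>> {"api": "move_arm", "payload": {
  "commands": [-0.002,0,0,0,0,-0.01,0,0,0,0,-0.02,0,0,0,0,-0.02,0,-0.01,0,0,-0.02,0,-0.02,0,0,-0.02,-0.02,-0.03,0,0.01,-0.02,-0.02,-0.03,0,0.02,-0.01,-0.02,-0.03,0,0.03,0,-0.02,-0.01,0,0.036,0,0,0,0,0.036]
}}

```text
time_s: 20.98
position: [0.3656, -0.119, 0.1791]
tcp_rot: [0.732, 0.682, 0.0, 0.001]
ft_force: [0.4, 0.5, -0.2]
finger_gap: 0.0293
```

Run:
```python
from h import *
np.set_printoptions(precision=4,suppress=True)
go([.4,.0,.18])
c=snap('side','s13');t=snap('top','t13')
i=cv2.imread('pics/s13.png');i2=cv2.imread('pics/t13.png')
cv2.imwrite('pics/s13z.png',np.hstack([cv2.resize(i[150:260,200:310],(400,400),interpolation=cv2.INTER_CUBIC),cv2.resize(i2[150:230,210:290],(400,400),interpolation=cv2.INTER_CUBIC)]))
for n,cc in(('side',c),('top',t)):
  for k,z in(('cap_bar',.085),('cap_bar_end',.085),('barrel_foot',.012)):
    print(n,k,[(np.round(r['uv'],1),round(r['confidence'],2),w(cc,r['uv'],z=z)) for r in pinpoint(cc,k)[:2]])
```

```text
t 20.98 pos [ 0.3656 -0.119   0.1791] head 85.95 gap 0.0293 F [ 0.4  0.5 -0.2] q [-0.51  0.16  1.97  0.    1.01 -0.44]
shift [ 0.1211  0.0259 -0.0009] turn 0
side cap_bar [(array([255.1, 198.8]), 0.73, array([0.4657, 0.041 , 0.085 ]))]
side cap_bar_end [(array([271.8, 190.8]), 0.86, array([0.5086, 0.0824, 0.085 ]))]
side barrel_foot [(array([254.4, 219.2]), 0.89, array([0.4646, 0.0486, 0.012 ]))]
top cap_bar [(array([261.9, 194. ]), 0.77, array([0.454 , 0.0536, 0.085 ]))]
top cap_bar_end [(array([261.2, 192.6]), 0.67, array([0.4579, 0.0555, 0.085 ])), (array([252.5, 176.9]), 0.66, array([0.5017, 0.0793, 0.085 ]))]
top barrel_foot [(array([263.2, 189. ]), 0.83, array([0.4733, 0.0484, 0.012 ]))]
```

View pics/s13z.png

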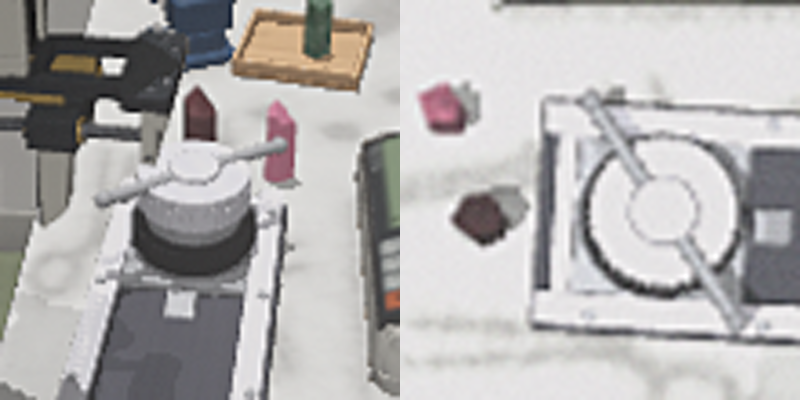

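```bash
cat >> h.py <<'E'
def bar(name,lo=.078,hi=.1,C=(.4598,.0528)):
    c=camera(name);P=cloud(c);C=np.array(C)
    d=np.linalg.norm(P[...,:2]-C,axis=-1)
    m=(P[...,2]>lo)&(P[...,2]<hi)&(d<.09)&(d>.047)
    q=P[m]
    r=cv2.fitLine(q[:,:2].astype(np.float32),cv2.DIST_L2,0,.01,.01).ravel()
    print(name,len(q),'ang world',np.degrees(np.arctan2(r[1],r[0])).round(1),'rel',(np.degrees(np.arctan2(r[1],r[0]))+3.9).round(1),'pt',r[2:],'zmed',np.median(q[:,2]),
      'off C', ((C-r[2:])@np.array([-r[1],r[0]])).round(4))
    for s in(1,-1):
        k=q[((q[:,:2]-C)@r[:2])*s>0]; print('  end',s,len(k),k.mean(0))
    m=(P[...,2]>.05)&(P[...,2]<hi)&(d<.045); print('  cap z hub',np.percentile(P[m][:,2],[5,50,95]),'circ',cv2.minEnclosingCircle(P[m][:,:2].astype(np.float32)))
E
python3 - <<'E'
from h import *
np.set_printoptions(precision=4,suppress=True)
bar('top');bar('side')
E
```

```text
top 85 ang world 33.2 rel 37.1 pt [0.4623 0.0544] zmed 0.08820024802880243 off C 0.0
  end 1 44 [0.5132 0.0877 0.0882]
  end -1 41 [0.4076 0.0186 0.0885]
  cap z hub [0.0804 0.0862 0.0921] circ ((0.45949089527130127, 0.053347229957580566), 0.04460439458489418)
side 92 ang world 33.1 rel 37.0 pt [0.4514 0.0426] zmed 0.08785882354132687 off C 0.004
  end 1 38 [0.5136 0.0832 0.0874]
  end -1 54 [0.4077 0.014  0.0874]
  cap z hub [0.0616 0.0854 0.091 ] circ ((0.4606288969516754, 0.05073568969964981), 0.04373578727245331)
```

>>> {"api": "move_arm", "payload": {
  "commands": [0,0,0,0.1152,0.036,0,0,0,0.1152,0.036,0,0,0,0.1152,0.036,0,0,0,0.1152,0.036,0,0,0,0.1152,0.036,0,0,0,0.1152,0.036,0,0,0,0.1152,0.036,0,0,0,0.1152,0.036,0,0,0,0,0.036]
}}

```text
time_s: 22.23
position: [0.3676, -0.1185, 0.1768]
tcp_rot: [0.959, 0.284, -0.0, -0.0]
ft_force: [0.1, -0.5, 0.7]
finger_gap: 0.0359
```

Run:
```python
from h import *
go([.4121,.0216,.12],np.radians(33.2))
```

```text
t 22.23 pos [ 0.3676 -0.1185  0.1768] head 33.03 gap 0.0359 F [ 0.1 -0.5  0.7] q [-0.51  0.16  1.97 -0.    1.01  0.48]
shift [ 0.1139 -0.0929  0.0568] turn -0.003
```

>>> {"api": "move_arm", "payload": {
  "commands": [0.0114,-0.0093,0.004,0,0.036,0.0114,-0.0093,0.005,0,0.036,0.0114,-0.0093,0.006,0,0.036,0.0114,-0.0093,0.006,0,0.036,0.0114,-0.0093,0.006,0,0.036,0.0114,-0.0093,0.006,0,0.036,0.0114,-0.0093,0.006,0,0.036,0.0114,-0.0093,0.006,0,0.036,0.0114,-0.0093,0.006,0,0.036,0.0114,-0.0093,0.006,0,0.036,0,0,0,0,0.036]
}}

```text
time_s: 23.15
position: [0.4118, 0.0234, 0.119]
tcp_rot: [0.957, 0.289, -0.001, -0.001]
ft_force: [-0.5, -0.4, 0.6]
finger_gap: 0.0358
```

Run:
```python
from h import *
go([.4121,.0216,.074])
c=snap('side','s14');t=snap('top','t14')
i=cv2.imread('pics/s14.png');i2=cv2.imread('pics/t14.png')
cv2.imwrite('pics/s14z.png',np.hstack([cv2.resize(i[150:260,200:310],(400,400),interpolation=cv2.INTER_CUBIC),cv2.resize(i2[150:230,210:290],(400,400),interpolation=cv2.INTER_CUBIC)]))
```

```text
t 23.15 pos [0.4118 0.0234 0.119 ] head 33.56 gap 0.0358 F [-0.5 -0.4  0.6] q [-0.13  0.3   1.98  0.    0.86  0.85]
shift [-0.0007  0.0016  0.045 ] turn 0
```

View pics/s14z.png

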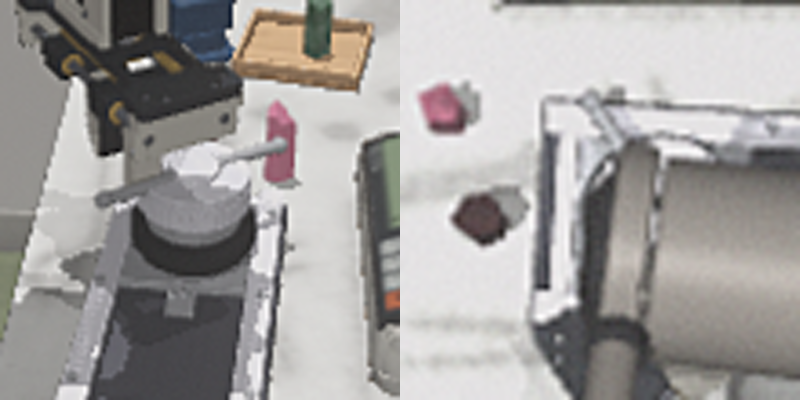

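Run:
```python
from h import *
c=snap('side','s15')
s,h=st();p=np.array(s['position']);y=np.array([np.sin(h),-np.cos(h),0]);x=np.array([np.cos(h),np.sin(h),0])
i=cv2.imread('pics/s15.png')
def Z(q): return tuple(int(v) for v in ((px(c,q)-[200,140])*5))
o=cv2.resize(i[140:260,200:310],None,fx=5,fy=5,interpolation=cv2.INTER_CUBIC)
for sg in(1,-1):
    for ss in(-.0095,.0095):
        q=p+y*sg*.018+x*ss;q[2]-=.014;cv2.circle(o,Z(q),3,(0,0,255) if sg>0 else (255,0,0),-1)
        q=q.copy();q[2]=.085;cv2.circle(o,Z(q),3,(0,255,255) if sg>0 else (0,255,0),-1)
cv2.imwrite('pics/s15z.png',o)
```

```text
(no output)
```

View pics/s15z.png

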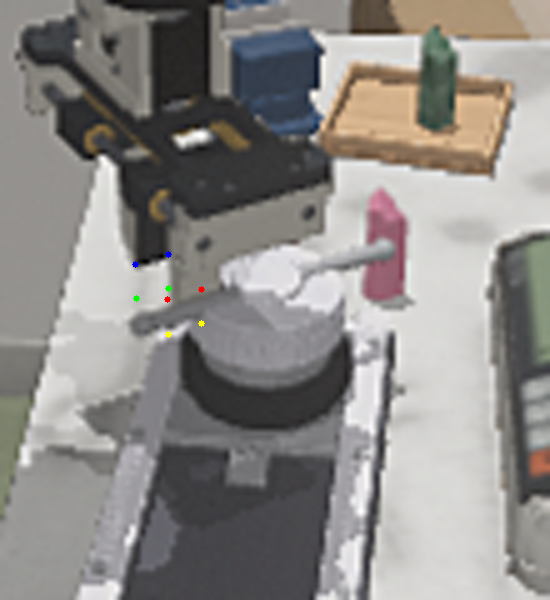

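>>> {"api": "move_arm", "payload": {
  "commands": [0,0.0008,0.006,0,0.036,0,0.0008,0.01,0,0.036,0,0,0.01,0,0.036,0,0,0.01,0,0.036,0,0,0.006,0,0.036,0,0,0.003,0,0.036,0,0,0,0,0.036]
}}

```text
time_s: 23.88
position: [0.4124, 0.0199, 0.0746]
tcp_rot: [0.958, 0.286, -0.0, -0.0]
ft_force: [-0.1, -0.2, -0.0]
finger_gap: 0.0358
```

Run:
```python
from h import *
go([.4121,.0216,.074])
c=snap('side','s16')
i=cv2.imread('pics/s16.png')
cv2.imwrite('pics/s16z.png',cv2.resize(i[140:260,200:310],None,fx=5,fy=5,interpolation=cv2.INTER_CUBIC))
```

```text
t 23.88 pos [0.4124 0.0199 0.0746] head 33.22 gap 0.0358 F [-0.1 -0.2 -0. ] q [-0.14  0.38  2.03 -0.    0.73  0.85]
shift [ 0.0006 -0.0016  0.0006] turn 0
```

View pics/s16z.png

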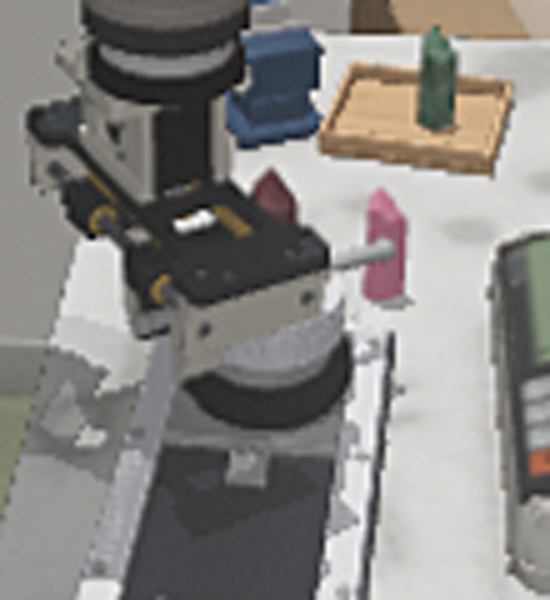

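>>> {"api": "move_arm", "payload": {
  "commands": [0,-0.0012,0,0,0.03,0,0,0,0,0.022,0,0,0,0,0.022,0.0001,0.004,0,-0.07,0.022,0.0001,0.004,0,-0.07,0.022,0.0001,0.004,0,-0.07,0.022,0.0001,0.004,0,-0.07,0.022]
}}

```text
time_s: 24.52
position: [0.4227, 0.0092, 0.0753]
tcp_rot: [0.908, 0.419, 0.0, 0.0]
ft_force: [-0.1, 0.2, 0.3]
finger_gap: 0.022
```

```bash
cat >> h.py <<'E'
def arc(C=(.4598,.0528)):
    s,h=st();p=np.array(s['position'][:2]);d=np.array(C)-p
    a=np.degrees(np.arctan2(d[1],d[0]))
    print('t',round(s['time_s'],2),'r',np.linalg.norm(d).round(4),'ang about C',a.round(1),'rel',round(a+3.9,1),'head',np.degrees(h).round(1),'z',round(s['position'][2],4),'gap',round(s['finger_gap'],4),'F',np.round(s['ft_force'],1),'F tool y',round(float(np.dot(s['ft_force'][:2],[np.sin(h),-np.cos(h)])),1))
E
python3 -c "
from h import *
arc()"
```

```text
t 24.52 r 0.0573 ang about C 49.7 rel 53.6 head 49.5 z 0.0753 gap 0.022 F [-0.1  0.2  0.3] F tool y -0.2
```

>>> {"api": "move_arm", "payload": {
  "commands": [0.0001,0.003,0,-0.052,0.022,0.0001,0.003,0,-0.052,0.022]
}}

```text
time_s: 24.68
position: [0.4275, 0.0055, 0.0753]
tcp_rot: [0.885, 0.465, 0.0, 0.0]
ft_force: [0.6, 0.0, -0.7]
finger_gap: 0.0217
```

Run:
```python
from h import *
arc()
c=snap('side','s17')
i=cv2.imread('pics/s17.png')
cv2.imwrite('pics/s17z.png',cv2.resize(i[140:260,200:310],None,fx=5,fy=5,interpolation=cv2.INTER_CUBIC))
```

```text
t 24.68 r 0.0573 ang about C 55.7 rel 59.6 head 55.4 z 0.0753 gap 0.0217 F [ 0.6  0.  -0.7] F tool y 0.5
```

View pics/s17z.png

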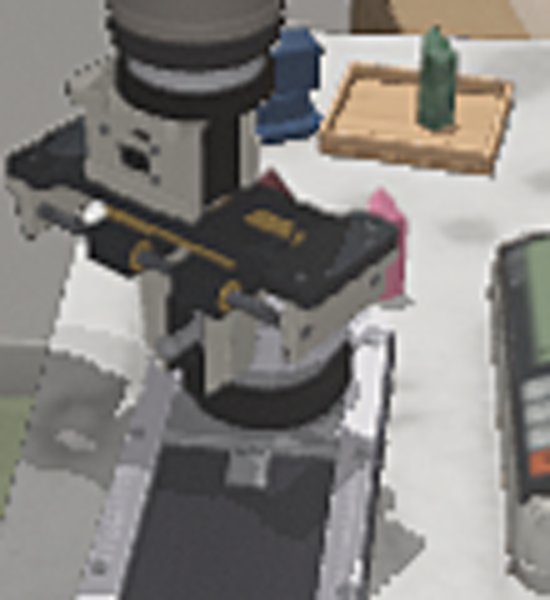

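>>> {"api": "move_arm", "payload": {
  "commands": [0.0001,0.002,0,-0.035,0.022,0,0,0,0,0.022]
}}

```text
time_s: 24.9
position: [0.4293, 0.0045, 0.0752]
tcp_rot: [0.878, 0.479, 0.0, 0.0]
ft_force: [0.9, 0.2, -0.4]
finger_gap: 0.0222
```

>>> {"api": "move_arm", "payload": {
  "commands": [0.0001,0.002,0,-0.035,0.022,0,0,0,0,0.022]
}}

```text
time_s: 25.07
position: [0.4309, 0.0035, 0.0752]
tcp_rot: [0.869, 0.494, 0.0, 0.0]
ft_force: [0.6, 0.7, 0.1]
finger_gap: 0.0217
```

Run:
```python
from h import *
arc()
c=snap('side','s18');t=snap('top','t18')
i=cv2.imread('pics/s18.png');i2=cv2.imread('pics/t18.png')
cv2.imwrite('pics/s18z.png',np.hstack([cv2.resize(i[150:260,200:310],(400,400),interpolation=cv2.INTER_CUBIC),cv2.resize(i2[150:230,210:290],(400,400),interpolation=cv2.INTER_CUBIC)]))
```

```text
t 25.07 r 0.0571 ang about C 59.6 rel 63.5 head 59.2 z 0.0752 gap 0.0217 F [0.6 0.7 0.1] F tool y 0.2
```

View pics/s18z.png

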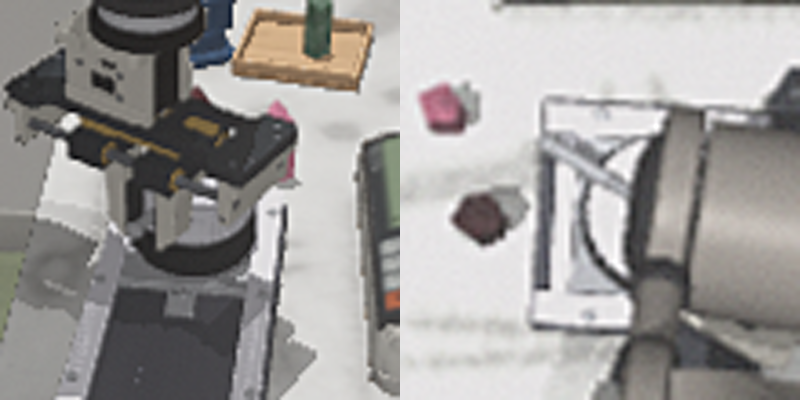

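```bash
cat >> h.py <<'E'
def bend(C=(.4598,.0528),lo=.055,hi=.1):
    t=camera('top');P=cloud(t);C=np.array(C);d=P[...,:2]-C;r=np.linalg.norm(d,axis=-1);a=np.degrees(np.arctan2(d[...,1],d[...,0]))
    m=(P[...,2]>lo)&(P[...,2]<hi)&(r>.048)&(r<.088)&(a>-30)&(a<90)
    q=P[m]
    if len(q)<5: print('few',len(q));return
    qq=q[:,:2].mean(0)-C
    print('+end n',len(q),'ang rel',np.degrees(np.arctan2(qq[1],qq[0])).round(1)+3.9,'ztop bar med',np.median(q[:,2]).round(4),np.percentile(q[:,2],[25,75]).round(4),'(start .088)')
    m=(P[...,2]>.06)&(P[...,2]<.1)&(r<.04)&(a>0); print('  cap top',len(P[m]),np.percentile(P[m][:,2],[10,30,50,70,90]).round(4) if m.any() else '')
E
python3 -c "
from h import *
bend()"
```

```text
+end n 48 ang rel 62.1 ztop bar med 0.0777 [0.076  0.0804] (start .088)
  cap top 126 [0.0717 0.074  0.0752 0.0775 0.0793]
```

>>> {"api": "move_arm", "payload": {
  "commands": [0.0001,-0.004,0.001,0.07,0.022,0.0001,-0.004,0.001,0.07,0.022,0.0001,-0.004,0.001,0.07,0.022,0.0001,-0.004,0.001,0.07,0.022,0.0001,-0.004,0,0.07,0.022]
}}

```text
time_s: 25.63
position: [0.4152, 0.0165, 0.0709]
tcp_rot: [0.943, 0.333, -0.0, 0.0]
ft_force: [0.3, 0.7, -0.1]
finger_gap: 0.0221
```

```bash
python3 -c "
from h import *
arc();bend()"
```

```text
t 25.63 r 0.0575 ang about C 39.1 rel 43.0 head 38.9 z 0.0709 gap 0.0221 F [ 0.3  0.7 -0.1] F tool y -0.3
+end n 48 ang rel 51.9 ztop bar med 0.0788 [0.0764 0.0803] (start .088)
  cap top 45 [0.0733 0.0745 0.0758 0.0778 0.0793]
```

>>> {"api": "move_arm", "payload": {
  "commands": [0.0001,-0.004,0,0.07,0.022,0.0001,-0.004,0,0.07,0.022,0.0001,-0.004,0,0.07,0.022,0.0001,-0.004,0,0.07,0.022]
}}

```text
time_s: 26.02
position: [0.407, 0.03, 0.0711]
tcp_rot: [0.98, 0.199, 0.0, 0.0]
ft_force: [0.8, 0.1, -0.6]
finger_gap: 0.0225
```

>>> {"api": "move_arm", "payload": {
  "commands": [0.0001,-0.004,0,0.07,0.022,0.0001,-0.004,0,0.07,0.022,0.0001,-0.004,0,0.07,0.022,0.0001,-0.004,0,0.07,0.022]
}}

```text
time_s: 26.35
position: [0.4028, 0.0454, 0.0711]
tcp_rot: [0.998, 0.061, 0.0, 0.0]
ft_force: [0.7, -0.6, -0.8]
finger_gap: 0.0219
```

```bash
python3 -c "
from h import *
arc();bend()
c=snap('side','s19')
i=cv2.imread('pics/s19.png')
cv2.imwrite('pics/s19z.png',cv2.resize(i[140:260,200:310],None,fx=5,fy=5,interpolation=cv2.INTER_CUBIC))
"
```

```text
t 26.35 r 0.0575 ang about C 7.4 rel 11.3 head 7.0 z 0.0711 gap 0.0219 F [ 0.7 -0.6 -0.8] F tool y 0.7
+end n 43 ang rel 20.2 ztop bar med 0.0762 [0.0741 0.0783] (start .088)
  cap top 107 [0.0713 0.0736 0.0758 0.0773 0.0799]
```

View pics/s19z.png

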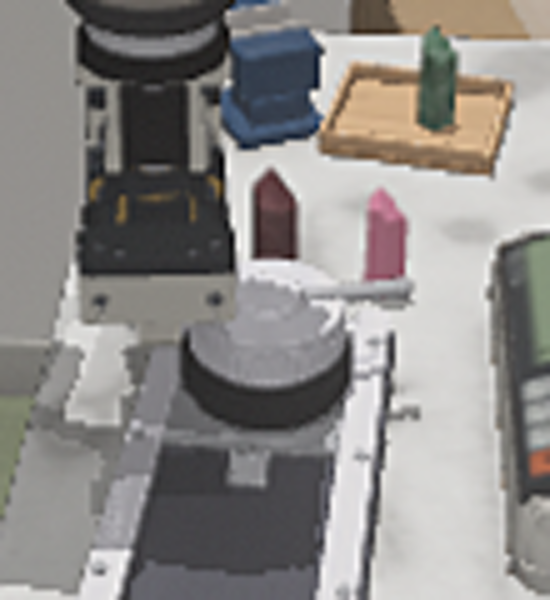

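>>> {"api": "move_arm", "payload": {
  "commands": [0.0001,-0.004,0,0.07,0.022,0.0001,-0.004,0,0.07,0.022,0.0001,-0.004,0,0.07,0.022,0.0001,-0.004,0,0.07,0.022,0,0,0,0,0.022]
}}

```text
time_s: 26.87
position: [0.403, 0.0615, 0.071]
tcp_rot: [0.997, -0.078, 0.0, 0.0]
ft_force: [-0.3, -0.0, 0.0]
finger_gap: 0.0223
```

```bash
python3 -c "
from h import *
arc();bend()"
```

```text
t 26.87 r 0.0575 ang about C -8.7 rel -4.8 head -8.9 z 0.071 gap 0.0223 F [-0.3 -0.   0. ] F tool y 0.1
+end n 50 ang rel 4.8 ztop bar med 0.075 [0.0734 0.0778] (start .088)
  cap top 108 [0.069  0.0717 0.0731 0.076  0.0789]
```

>>> {"api": "move_arm", "payload": {
  "commands": [0,-0.002,0,0.035,0.022,0,0,0,0,0.022]
}}

```text
time_s: 27.08
position: [0.4032, 0.0631, 0.071]
tcp_rot: [0.996, -0.094, 0.0, 0.0]
ft_force: [-0.2, -0.5, -0.2]
finger_gap: 0.0219
```

>>> {"api": "move_arm", "payload": {
  "commands": [0,-0.0015,0,0.026,0.022,0,0,0,0,0.022]
}}

```text
time_s: 27.25
position: [0.4035, 0.0645, 0.071]
tcp_rot: [0.994, -0.107, 0.0, 0.0]
ft_force: [0.2, -0.7, 0.7]
finger_gap: 0.0223
```

```bash
python3 -c "
from h import *
arc();bend()"
```

```text
t 27.25 r 0.0575 ang about C -11.8 rel -7.9 head -12.3 z 0.071 gap 0.0223 F [ 0.2 -0.7  0.7] F tool y 0.7
+end n 43 ang rel 0.6999999999999997 ztop bar med 0.0751 [0.0737 0.076 ] (start .088)
  cap top 110 [0.0687 0.0715 0.0733 0.0751 0.078 ]
```

Continue in small steps watching for force.

>>> {"api": "move_arm", "payload": {
  "commands": [0,-0.0015,0,0.026,0.022,0,0,0,0,0.022]
}}

```text
time_s: 27.47
position: [0.4038, 0.066, 0.071]
tcp_rot: [0.993, -0.12, -0.0, 0.0]
ft_force: [0.4, 0.5, -0.4]
finger_gap: 0.0223
```

>>> {"api": "move_arm", "payload": {
  "commands": [0,-0.0015,0,0.026,0.022,0,0,0,0,0.022]
}}

```text
time_s: 27.63
position: [0.4038, 0.0674, 0.0709]
tcp_rot: [0.991, -0.133, -0.0, 0.0]
ft_force: [-0.8, -1.3, 0.7]
finger_gap: 0.0219
```

>>> {"api": "move_arm", "payload": {
  "commands": [0,-0.001,0,0.0175,0.022,0,0,0,0,0.022]
}}

```text
time_s: 27.8
position: [0.4038, 0.0682, 0.0708]
tcp_rot: [0.99, -0.142, -0.001, 0.0]
ft_force: [-1.9, -3.9, 0.4]
finger_gap: 0.0221
```

>>> {"api": "move_arm", "payload": {
  "commands": [0,-0.001,0,0.0175,0.022,0,0,0,0,0.022]
}}

```text
time_s: 27.97
position: [0.4039, 0.0689, 0.0708]
tcp_rot: [0.989, -0.151, -0.001, 0.001]
ft_force: [-2.4, -7.8, 1.0]
finger_gap: 0.0218
```

```bash
python3 -c "
from h import *
arc();bend()"
```

```text
t 27.97 r 0.0582 ang about C -16.1 rel -12.2 head -17.4 z 0.0708 gap 0.0218 F [-2.4 -7.8  1. ] F tool y 8.1
+end n 42 ang rel -3.8000000000000003 ztop bar med 0.0755 [0.0734 0.078 ] (start .088)
  cap top 109 [0.0691 0.0711 0.073  0.0747 0.0778]
```

>>> {"api": "move_arm", "payload": {
  "commands": [0,0.002,0,0,0.022,0,0.003,0,0,0.024,0,0.001,0,0,0.03,0,0,0,0,0.036,0,0,0,0,0.036,0,0,0,0,0.036,0,0,-0.006,0,0.036,0,0,-0.012,0,0.036,0,0,-0.02,0,0.036,0,0,-0.025,0,0.036,0,0,-0.025,0,0.036,0,0,-0.02,0,0.036,0,0,0,0,0.036]
}}

```text
time_s: 29.1
position: [0.405, 0.0639, 0.1829]
tcp_rot: [0.989, -0.151, 0.004, -0.0]
ft_force: [0.3, 0.8, 0.2]
finger_gap: 0.0361
```

```bash
python3 -c "
from h import *
go([.36,-.2,.2])"
```

```text
t 29.1 pos [0.405  0.0639 0.1829] head -17.39 gap 0.0361 F [0.3 0.8 0.2] q [-0.03  0.19  1.91  0.    1.03  1.84]
shift [ 0.0359  0.2653 -0.0171] turn 0
```

>>> {"api": "move_arm", "payload": {
  "commands": [0.003,0.02,0,0,0.036,0.003,0.02,0,0,0.036,0.003,0.02,-0.005,0,0.036,0.003,0.02,-0.005,0,0.036,0.003,0.02,-0.005,0,0.036,0.003,0.02,0,0,0.036,0.003,0.02,0,0,0.036,0.003,0.02,0,0,0.036,0.003,0.02,0,0,0.036,0,0.02,0,0,0.036,0,0,0,0,0.036]
}}

```text
time_s: 30.02
position: [0.3682, -0.1373, 0.1937]
tcp_rot: [0.988, -0.152, -0.0, 0.0]
ft_force: [-0.7, 0.4, -0.4]
finger_gap: 0.0361
```

Run:
```python
from h import *
np.set_printoptions(precision=4,suppress=True)
go([.36,-.2,.2])
bar('top',lo=.065);bar('side',lo=.065)
c=snap('side','s20');t=snap('top','t20')
i=cv2.imread('pics/s20.png');i2=cv2.imread('pics/t20.png')
cv2.imwrite('pics/s20z.png',np.hstack([cv2.resize(i[140:260,200:310],(400,436),interpolation=cv2.INTER_CUBIC),cv2.resize(i2[130:230,110:290],(400,436),interpolation=cv2.INTER_CUBIC)]))
```

```text
t 30.02 pos [ 0.3682 -0.1373  0.1937] head -17.54 gap 0.0361 F [-0.7  0.4 -0.4] q [-0.55  0.15  1.93 -0.    1.06  1.33]
shift [ 0.011   0.0623 -0.0063] turn 0
top 85 ang world -9.0 rel -5.1 pt [0.4613 0.0539] zmed 0.07440658439192104 off C -0.0013
  end 1 43 [0.5228 0.0442 0.074 ]
  end -1 42 [0.3983 0.0638 0.0743]
  cap z hub [0.0662 0.0721 0.078 ] circ ((0.46008604764938354, 0.05453205108642578), 0.04467030614614487)
side 101 ang world -10.9 rel -7.0 pt [0.4594 0.0557] zmed 0.07380681192040286 off C -0.0028
  end 1 47 [0.5215 0.0388 0.0732]
  end -1 54 [0.4053 0.0704 0.0731]
  cap z hub [0.0536 0.0717 0.0771] circ ((0.45952439308166504, 0.048820145428180695), 0.044161584228277206)
```

View pics/s20z.png

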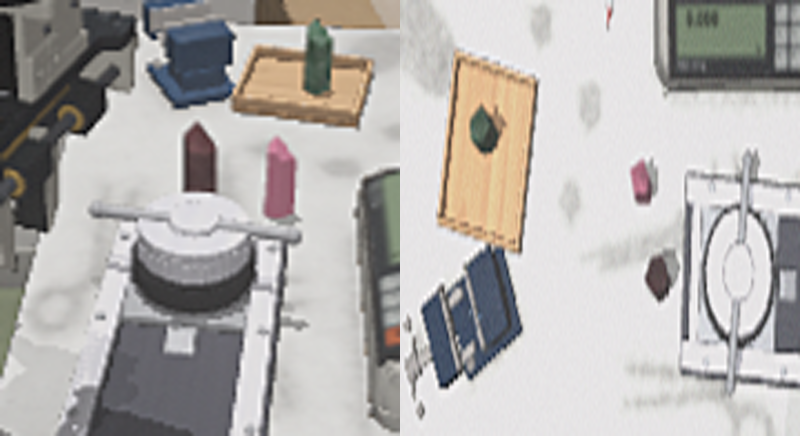

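Run:
```python
from h import *
t=camera('top');P=cloud(t)
for n,(x0,x1,y0,y1) in dict(black=(.34,.43,-.32,-.23),mauve=(.42,.5,.13,.22),jade=(.5,.61,.33,.43)).items():
    m=(P[...,2]>.03)&(P[...,2]<.12)&(P[...,0]>x0)&(P[...,0]<x1)&(P[...,1]>y0)&(P[...,1]<y1);print(n,P[m].mean(0).round(3),P[m].max(0).round(3)) if m.any() else print(n,'none')
close_job()
```

```text
black none
mauve [0.459 0.156 0.078] [0.472 0.17  0.096]
jade [0.557 0.382 0.059] [0.572 0.395 0.079]
the job is handed in; nothing more can be done
```

I stood the green stone upright in the tray and pushed the barrel home. I then turned the cap back until it dropped and forward to its stop, and handed the job in at about 30 s of the 72 s allowed.

**Last checks before hand-in:**
- **Stone:** it stands upright and let go in the tray at about (0.557, 0.382), roughly 10 mm from the tray's centre.
- **Barrel:** it reached the end stop with about 20 N of push at the position I had calculated. The catch shows up behind the foot in the side picture.
- **Drop:** with the bar at about 62°, the bar's top read 78 mm, down from 88 mm, so the cap had dropped about 10 mm. I felt no significant force on the bar before that.
- **Screwed home:** the cap is about 14 mm below its starting height. The forward push ended against a firm stop at 8 N. The bar angle relative to the rail reads -5.1° (-0.089 rad) from the top camera; the stop is at about -0.09 rad.
- **Mauve stone:** it stands where it was.

**What disagreed or failed:**
- The side camera gave -7.0° for the final bar angle. Both readings are past the limit needed.
- My starting bar angle read 37° (0.65 rad), slightly above the stated maximum of 0.58 rad.
- The final depth check found no points on the black stone, probably because the arm hid it. I never touched it, and it was last seen standing in the side pictures at the start of the barrel push.

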